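# Open the plaster mould and lay out its parts

### The arm

A 6-joint arm with a two-finger parallel gripper is mounted at the origin on a cart in front of the work surface, level with it; the furniture and walls round the work are solid. World frame = base frame: x ahead of the robot, y to its left, z up, the work surface at z = 0. Lengths are in m, angles in rad, forces in N, time in s.
With the tool pointing down it reaches from about 0.425 to 0.95 m from the base axis. Payload 3.5 kg.
Tool frame: the origin (TCP) lies between the finger pads; the fingertips stand 14 mm ahead of it and the grasp point (between the pads) lies 5 mm behind it; z points along the fingers, y is the direction in which the jaws open and shut (so a half turn about z gives the same grasp; the last joint's range is limited). The gripper opens to 85 mm and grips with 20 to 120 N. Pads are 22 mm wide; open, the fingers measure 114 mm over their backs; the gripper's body (76 mm by 85 mm) begins 54 mm behind the grasp point. The pads swing forward as they close: fully open they stand 13 mm farther back than shut.
Start: joints at [1.01, 0.286, 1.577, -0, 1.279, -0.15], TCP at [0.27, 0.619, 0.245] pointing down, gripper open.
Joint ranges: [-2.77, 2.77], [-0.9, 2.22], [0.21, 2.48], [-1.53, 4.67], [0.24, 2.81], [-2.84, 2.84]. Speed limits (rad/s): [2.79, 2.79, 3.14, 3.14, 3.14, 3.14].

### API

Orientations are given as a unit quaternion [x, y, z, w].
In Python, from plant import ctrl gives the robot as it stands. The module is installed in compiled form; this text tells all that it offers.
- The arm moves only by the tool servo_tool, never from a script. Its argument "increments" is text: rows parted by semicolons, each of 7 numbers parted by spaces: the turn, a rotation vector about the tool's x, y, z in rad, then the shift along the tool's x, y, z in cm, then the finger opening in cm, from 0 to 8.54. In form: ax ay az dx dy dz claw; .... A call has 1 to 10 rows; each row is the pose to reach, as a shift and turn from the pose commanded when the call began, along the tool's axes at that moment; what a row does not reach only later rows make up. A row lasts 1/12 s, in which the tool goes at most 41.7 mm and 7.16 degrees, less where a joint would pass 70% of its speed; a pose out of reach is approached as far as the arm can. A call with a gripper value outside its range is refused whole. The fingers move at their own pace and stop on an object; "grip_force" is the grip in N (left out, the last holds). Time passes only in rows, so rows that repeat a pose let the fingers close. It gives the time, the measured TCP pose, the force and the opening at its end, in the units of the state.
- ctrl.get_state(): the state, without advancing time (a new reading comes with each control period).
- ctrl.read_camera(name): name is "side" or "top"; returns (picture, depth): 384x512x3 uint8, red, green, blue; 384x512 float32, m along the optical axis (not along the pixel's ray), 0 where there is no reading.
- ctrl.camera_info(name): a dict with "camera_matrix" (3x3 intrinsics, pixels), "D" ([k1, k2, p1, p2, k3] as OpenCV has them; the pictures are not rectified), "world_to_cam" (4x4, takes a point from world to camera coordinates). Camera axes: x right, y down, z forward; pixel columns grow to the right and rows downward; lengths in m; the calibration is good to about 2 mm. A picture is of the moment at which its call begins. camera_info takes no time and is no camera call.
- ctrl.sign_off(): hands the job in, once; it reports no verdict.
The state is a dict: "time": time; "qpos": joint angles; "dq": joint speeds; "joint_efforts": joint torques, N m; "eef_pos": TCP position; "tcp_rot": TCP orientation; "contact_force": force on the tool from outside, world axes, zero at the start; "wrist_torque": the same for the moment, N m; "opening": opening from 0.0 (shut) to 1.0 (fully open).
Only numpy, scipy, OpenCV 4.12 (cv2) and the standard library are available. Lean on these libraries where they do the work, as an engineer would, in place of code of your own. Each camera call takes 0.05 s, during which the arm holds its last target.

### The job

Open the two-part plaster mould that stands on the plywood casting board and put every part in its own place: stand the blue pouring ring over the steel post of the drain block, lay the top half of the mould on the small pale slatted rack, set the terracotta rosette, stub up, in the felt-lined wooden nest, and lay the bottom half of the mould on the larger dark slatted rack. Both mould halves stay the same way up as they are now and lie flat on the slats, lengthwise between the end cleats. Lower the mould halves and the rosette into place, never let them drop, and leave the glass jar and the glue bottle standing where they are.

Things in the scene. Friction and masses are not known exactly. Their poses are not given: they have to be found in the camera images.
- pour_ring: Blue plastic pouring ring, a plain tube open at both ends: outside diameter 48, bore 38, height 32 mm, about 40 g. It stands loose, upright, on top of the mould, round the terracotta stub that comes out of it. Origin: centre of its lower end; z up along the tube.
- mould_top: Top half of the mould: white plaster block, 92 (its x) x 52 (its y) x 34 mm high, about 190 g, blue register marks on its long sides, a 22 mm pour hole through its middle. Lies on the bottom half, held by two 4 mm high keys in loose sockets; the terracotta stub comes up through the hole, so lift it straight up at least 60 mm. Origin: centre of its underside; x along its length, z up.
- cast: Terracotta-coloured rosette, about 80 g: round disc, 42 mm diameter, 14 mm thick, with a 14 mm thick round upright stub in its middle; 70 mm high in all. It sits in a 47 mm wide, 16 mm deep pocket of the bottom half; its stub ends 20 mm above the top half. Once the top half is off, take it by the stub. Origin: centre of its underside; z up along the stub.
- mould_bottom: Bottom half of the mould: white plaster block, 104 (its x) x 64 (its y) x 34 mm high plus two 4 mm keys on top, about 260 g; a round pocket in its top. Juts out 6 mm all round below the top half. Lies on the casting board: fixed plywood, 140 x 106 mm, 10 mm thick. Origin: centre of its underside; x along its length, z up.
- drain_post: Place of the pouring ring, fixed: square grey-painted wooden block, 84 x 84 x 14 mm, with an upright steel post in its middle, 12 mm in diameter and 36 mm tall with a tapered tip, and a steel collar at its foot, 18 mm wide and 3 mm high. The ring goes over post and collar and stands on the block. Origin: centre of the block's underside; z up; the block's top is at z = 14 mm.
- rack_top: Place of the mould's top half, fixed: small pale wooden slatted rack, 128 (its x) x 80 (its y) mm, slat tops 18 mm above its underside. At both ends of its x a cleat stands 8 mm above the slats; 108 mm clear between them; long sides open. Origin: centre of its underside; x along its length, z up. The mould half may lie either end forward.
- cast_nest: Place of the rosette, fixed: round wooden nest of 84 mm diameter and 14 mm height, with a round recess of 62 mm diameter lined with grey felt; the floor of the recess is 6 mm above its underside. Origin: centre of its underside; z up.
- rack_bottom: Place of the mould's bottom half, fixed: larger dark wooden slatted rack, 140 (its x) x 92 (its y) mm, slat tops 18 mm above its underside. At both ends of its x a cleat stands 8 mm above the slats; 120 mm clear between them; long sides open. Origin: centre of its underside; x along its length, z up. The mould half may lie either end forward.
- glass_jar: Bystander: loose clear glass jar, 72 mm in diameter, 99 mm high, standing at the back. Origin: centre of its underside; z up.
- glue_bottle: Bystander: loose white squeeze bottle of glue with an orange nozzle, 52 mm in diameter, 142 mm high. Origin: centre of its underside; z up.

How it is judged:
At the end, for the whole second after the job is handed in: Ring upright round the post on its block (14 mm). Each mould half flat, right way up, on the slats of its own rack: within 12 mm lengthwise, 15 mm across, 0.25 rad. Rosette upright on the floor of the nest, within 12 mm of its middle. All at rest (horizontal distance between pour_ring and drain_post below 0.014 m and z of pour_ring in the frame of drain_post below 0.018 m and angle between each of pour_ring, cast's own z axis and vertical below 0.12 rad and x of mould_top in the frame of rack_top between -0.012 and 0.012 m and y of mould_top in the frame of rack_top between -0.015 and 0.015 m and z of mould_top in the frame of rack_top below 0.022 m and angle between each of mould_top, mould_bottom's own z axis and vertical below 0.1 rad and angle between the x axis of mould_top and the x axis of rack_top, either way round below 0.25 rad and horizontal distance between cast and cast_nest below 0.012 m and z of cast in the frame of cast_nest below 0.01 m and x of mould_bottom in the frame of rack_bottom between -0.012 and 0.012 m and y of mould_bottom in the frame of rack_bottom between -0.015 and 0.015 m and z of mould_bottom in the frame of rack_bottom below 0.022 m and angle between the x axis of mould_bottom and the x axis of rack_bottom, either way round below 0.25 rad and linear speed of each of pour_ring, mould_top, cast, mould_bottom below 0.02 m/s); the robot touches nothing.
It fails at once if A mould half or the rosette was dropped (moved at over 0.6 m/s while not held) ((linear speed of mould_top above 0.6 m/s and contact force between mould_top and the fingers below 0.01 N) or (linear speed of mould_bottom above 0.6 m/s and contact force between mould_bottom and the fingers below 0.01 N) or (linear speed of cast above 0.6 m/s and contact force between cast and the fingers below 0.01 N)).
It fails at once if The glass jar was shifted by over 25 mm or tipped (distance of glass_jar from where it was at the start of the episode above 0.025 m or angle between glass_jar's own z axis and vertical above 0.3 rad).
It fails at once if The glue bottle was shifted by over 25 mm or tipped (distance of glue_bottle from where it was at the start of the episode above 0.025 m or angle between glue_bottle's own z axis and vertical above 0.3 rad).
It also fails if it takes over 131 s, if anything falls off the work surface, if the arm or the gripper's body presses on something with over 40 N, if the wrist force passes 120 N, or if a joint passes its speed limit or range.

## Working session

There is one attempt and no reset: what is moved stays moved. The work goes in short steps, Python scripts to look and compute and a tool call to move; the robot and the scene stay as the last step left them, time stands still between calls to the robot, and variables do not carry over. Pictures are saved under pics/ and viewed, and the job is handed in when it is done.

Besides the shell and the picture viewer there is one more tool, called after "Call:" as name(argument=value, ...) on one line, values as JSON. servo_tool: Moves the arm, as the interface text tells. Its arguments: {"type":"object","properties":{"increments":{"type":"string"},"grip_force":{"type":"number"}},"required":["increments"]}

```bash
mkdir -p pics
python3 - <<'E'
from plant import ctrl
import cv2,numpy as np
s=ctrl.get_state(); print(s)
for n in("top","side"):
    im,d=ctrl.read_camera(n); cv2.imwrite(f"pics/{n}0.png",im[:,:,::-1]); np.save(f"{n}0d.npy",d); i=ctrl.camera_info(n); print(n,i)
E
```

```text
{'time': 0.0, 'qpos': array([ 1.00998676e+00,  2.87204073e-01,  1.57818194e+00, -2.62450904e-06,
        1.27862890e+00, -1.49969829e-01]), 'dq': array([ 0.00224772,  0.00068601, -0.00175569, -0.00039668, -0.002077  ,
       -0.00028092]), 'joint_efforts': array([ 6.17449678e-04, -4.05985272e+01, -2.92620760e+01, -1.74311335e-04,
        5.86261915e-03, -4.02295268e-05]), 'eef_pos': array([0.26919523, 0.61830788, 0.24391888]), 'tcp_rot': array([ 2.03977697e-01,  9.78974786e-01, -1.13588276e-03, -4.20241204e-04]), 'contact_force': array([0.10170386, 0.232626  , 0.17536255]), 'wrist_torque': array([0.03720152, 0.00482695, 0.00066468]), 'opening': 1.001635286924425}
top {'camera_matrix': array([[353.98823466,   0.        , 255.00588732],
       [  0.        , 353.98823466, 195.65296179],
       [  0.        ,   0.        ,   1.        ]]), 'D': array([-0.02613339,  0.        ,  0.        ,  0.        ,  0.        ]), 'world_to_cam': array([[-0.00964749, -0.99959394,  0.02681192,  0.00443884],
       [-0.9950576 ,  0.00694675, -0.09905608,  0.61437654],
       [ 0.0988296 , -0.02763504, -0.99472057,  1.10298259],
       [ 0.        ,  0.        ,  0.        ,  1.        ]])}
side {'camera_matrix': array([[456.52967859,   0.        , 247.33778321],
       [  0.        , 456.52967859, 197.66231343],
       [  0.        ,   0.        ,   1.        ]]), 'D': array([-0.12350265,  0.        ,  0.        ,  0.        ,  0.        ]), 'world_to_cam': array([[-0.99665833,  0.08137893, -0.00704516,  0.58854797],
       [ 0.05422117,  0.59460657, -0.80218644,  0.01974277],
       [-0.06109197, -0.7998878 , -0.59703206,  1.61123871],
       [ 0.        ,  0.        ,  0.        ,  1.        ]])}
```

View pics/top0.png

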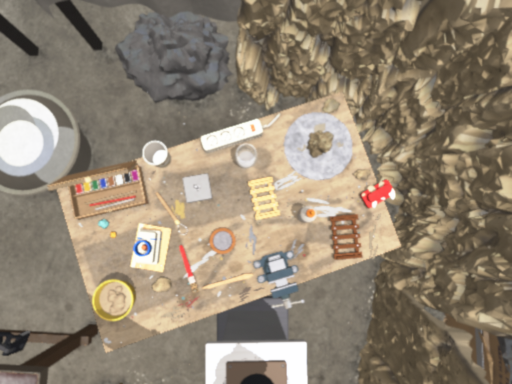

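View pics/side0.png

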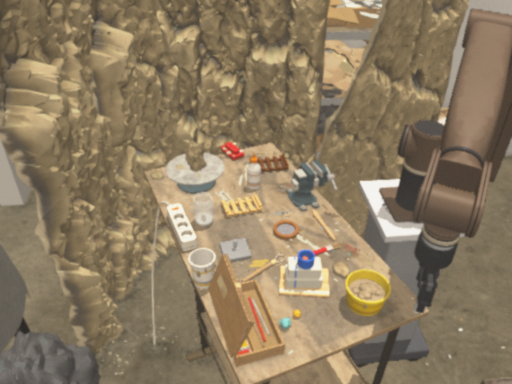

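```bash
cat > h.py <<'E'
import cv2,numpy as np,json
from scipy.spatial.transform import Rotation as R
from plant import ctrl
CI={n:ctrl.camera_info(n) for n in("top","side")}
def w2p(n,P):
    c=CI[n];P=np.atleast_2d(np.array(P,float));T=c["world_to_cam"]
    return cv2.projectPoints(P,cv2.Rodrigues(T[:3,:3])[0],T[:3,3],c["camera_matrix"],c["D"])[0][:,0]
def p2w(n,uv,z):
    c=CI[n];T=c["world_to_cam"]
    x=cv2.undistortPoints(np.array(uv,float).reshape(-1,1,2),c["camera_matrix"],c["D"])[:,0]
    ray=np.c_[x,np.ones(len(x))]@T[:3,:3]; o=-T[:3,:3].T@T[:3,3]
    return o+ray*((z-o[2])/ray[:,2])[:,None]
def cloud(n,d):
    c=CI[n];T=c["world_to_cam"];h,w=d.shape
    g=np.stack(np.meshgrid(np.arange(w),np.arange(h)),-1).reshape(-1,1,2).astype(float)
    x=cv2.undistortPoints(g,c["camera_matrix"],c["D"])[:,0]
    p=np.c_[x,np.ones(len(x))]*d.reshape(-1,1)
    return ((p-T[:3,3])@T[:3,:3]).reshape(h,w,3)
def crop(n,im,u0,v0,w,h,s,name):
    c=cv2.resize(im[v0:v0+h,u0:u0+w,::-1],None,fx=s,fy=s,interpolation=cv2.INTER_CUBIC)
    for k in range(u0-u0%10+10,u0+w,10): cv2.putText(c,str(k),(int((k-u0+.5)*s),10),0,.35,(0,0,255));cv2.line(c,(int((k-u0+.5)*s),10),(int((k-u0+.5)*s),16),(0,0,255))
    for k in range(v0-v0%10+10,v0+h,10): cv2.putText(c,str(k),(0,int((k-v0+.5)*s)),0,.35,(0,0,255));cv2.line(c,(22,int((k-v0+.5)*s)),(28,int((k-v0+.5)*s)),(0,0,255))
    cv2.imwrite("pics/"+name,c)
def look(tag):
    o={}
    for n in("top","side"):
        im,d=ctrl.read_camera(n);cv2.imwrite(f"pics/{n}{tag}.png",im[:,:,::-1]);np.save(f"{n}{tag}d.npy",d);o[n]=(im,d)
    return o
E
python3 - <<'E'
from h import *
t=cv2.imread("pics/top0.png")[:,:,::-1];s=cv2.imread("pics/side0.png")[:,:,::-1]
crop("top",t,120,170,120,110,6,"c_t1.png")
crop("top",t,235,140,140,125,5,"c_t2.png")
crop("side",s,200,220,140,90,5,"c_s1.png")
crop("side",s,180,140,150,110,5,"c_s2.png")
for n in("top","side"):
    d=np.load(n+"0d.npy");c=cloud(n,d)
    print(n,[(p,c[p[1],p[0]].round(3)) for p in ([(144,245),(150,225),(165,255),(222,240),(198,187),(245,155),(264,198),(345,237),(310,214)] if n=="top" else [(305,258),(304,280),(285,230),(235,245),(242,206),(270,164),(252,175),(203,215)])])
E
```

```text
top [((144, 245), array([0.463, 0.331, 0.096])), ((150, 225), array([0.524, 0.337, 0.011])), ((165, 255), array([0.428, 0.288, 0.012])), ((222, 240), array([0.474, 0.106, 0.012])), ((198, 187), array([0.643, 0.181, 0.037])), ((245, 155), array([0.751, 0.03 , 0.009])), ((264, 198), array([ 0.608, -0.03 ,  0.019])), ((345, 237), array([ 0.48 , -0.289,  0.023])), ((310, 214), array([ 0.549, -0.157,  0.132]))]
side [((305, 258), array([0.458, 0.338, 0.099])), ((304, 280), array([0.462, 0.366, 0.041])), ((285, 230), array([0.475, 0.107, 0.004])), ((235, 245), array([0.644, 0.195, 0.031])), ((242, 206), array([ 0.608, -0.012,  0.021])), ((270, 164), array([ 0.478, -0.281,  0.014])), ((252, 175), array([ 0.562, -0.137,  0.063])), ((203, 215), array([0.74 , 0.067, 0.054]))]
```

View pics/c_t1.png

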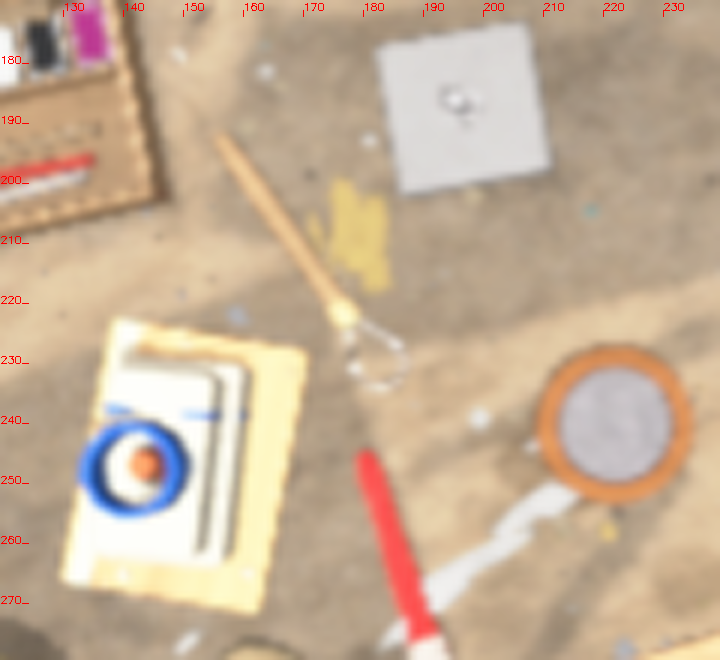

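View pics/c_t2.png

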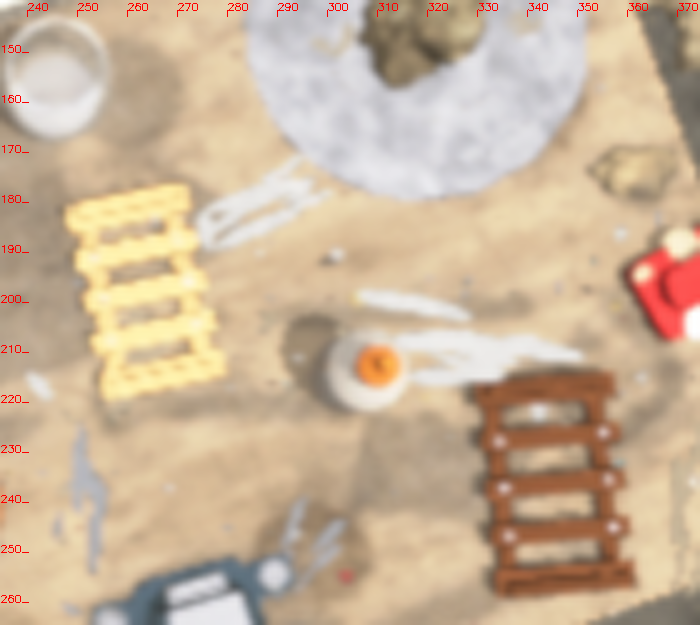

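View pics/c_s1.png

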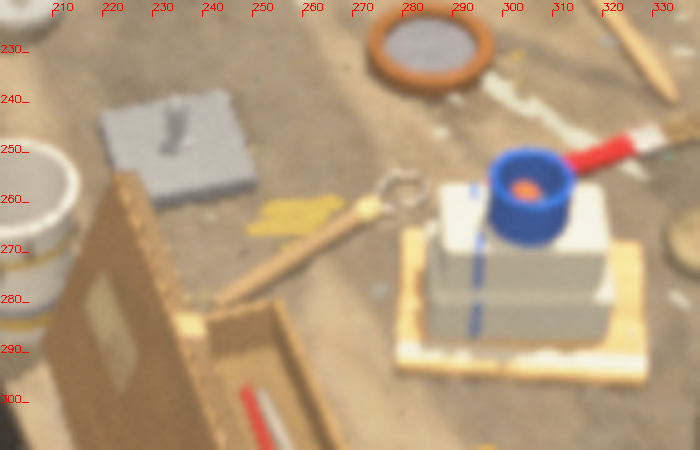

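View pics/c_s2.png

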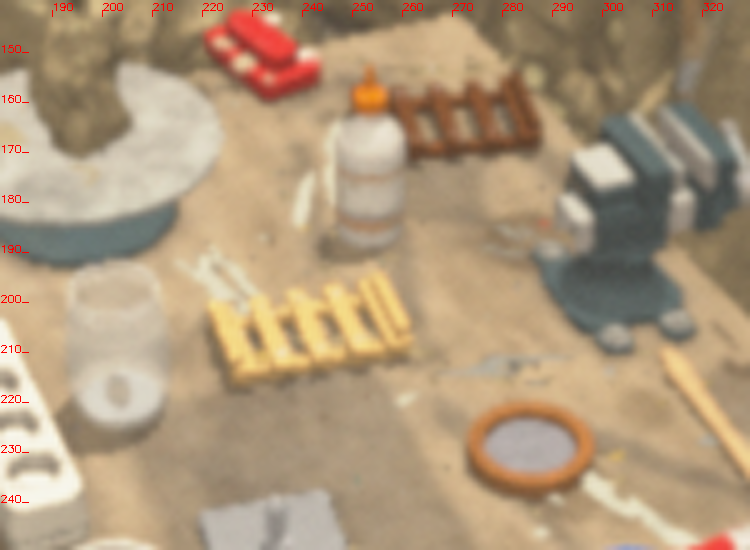

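```bash
cat > fit.py <<'E'
from h import *
from scipy.optimize import least_squares
def T1(a,s=6,u0=120,v0=170): return [(u0+x/s-.5,v0+y/s-.5) for x,y in a]
T2=lambda a:T1(a,5,235,140); S1=lambda a:T1(a,5,200,220); S2=lambda a:T1(a,5,180,140)
def rect(l,w): return np.array([[-l,-w],[l,-w],[l,w],[-l,w]])/2
def fit(name,obs,x0):
    # obs: list (cam, local xyz, uv)
    def pose(x,P):
        c,s=np.cos(x[2]),np.sin(x[2]);P=np.array(P);return np.c_[x[0]+c*P[:,0]-s*P[:,1],x[1]+s*P[:,0]+c*P[:,1],P[:,2]]
    def f(x): return np.concatenate([(w2p(c,pose(x,[p]))-np.array([q])).ravel() for c,p,q in obs])
    r=least_squares(f,x0,loss="soft_l1",x_scale=[.01,.01,.1]);print(name,r.x.round(4),"res px",f(r.x).reshape(-1,2).round(1).tolist());return r.x
E
python3 - <<'E'
from fit import *
t=T1([(377,46),(527,23),(550,168),(402,193)]);print("drain",p2w("top",t,.014).round(3).tolist())
s=S1([(100,112),(226,90),(256,180)]);print(p2w("side",s,.014).round(3).tolist())
print("nest",p2w("top",T1([(615,424)]),.014),p2w("side",S2([(531,445)]),.014))
print("rt",p2w("top",T2([(67,212),(187,184),(226,372),(107,398)]),.026).round(3).tolist())
print("rt s",p2w("side",S2([(205,305),(380,270),(410,355),(233,387)]),.026).round(3).tolist())
print("rb",p2w("top",T2([(478,385),(613,372),(633,583),(500,595)]),.026).round(3).tolist())
print("mt",p2w("top",T1([(110,365),(218,372),(203,550),(97,555)]),.078).round(3).tolist())
print("mt s",p2w("side",S1([(440,187),(603,183),(608,248),(443,250)]),.078).round(3).tolist())
print("mb",p2w("top",T1([(245,365),(224,563)]),.044).round(3).tolist())
print("mb s bottom",p2w("side",S1([(428,338),(608,342)]),.010).round(3).tolist())
print("ring",p2w("top",T1([(134,468)]),.110),p2w("side",S1([(532,172)]),.110))
print("stub",p2w("top",T1([(147,464)]),.098),p2w("side",S1([(526,190)]),.098))
E
```

```text
drain [[0.678, 0.235, 0.014], [0.69, 0.154, 0.014], [0.611, 0.141, 0.014], [0.598, 0.22, 0.014]]
[[0.691, 0.157, 0.014], [0.611, 0.143, 0.014], [0.599, 0.227, 0.014]]
nest [[0.47351069 0.10599078 0.014     ]] [[0.47414661 0.11136955 0.014     ]]
rt [[0.66, 0.022, 0.026], [0.677, -0.056, 0.026], [0.556, -0.079, 0.026], [0.54, -0.003, 0.026]]
rt s [[0.681, -0.044, 0.026], [0.555, -0.074, 0.026], [0.544, 0.025, 0.026], [0.665, 0.049, 0.026]]
rb [[0.546, -0.242, 0.026], [0.553, -0.33, 0.026], [0.418, -0.338, 0.026], [0.412, -0.252, 0.026]]
mt [[0.507, 0.356, 0.078], [0.503, 0.301, 0.078], [0.414, 0.307, 0.078], [0.412, 0.36, 0.078]]
mt s [[0.501, 0.308, 0.078], [0.408, 0.314, 0.078], [0.416, 0.365, 0.078], [0.507, 0.357, 0.078]]
mb [[0.506, 0.296, 0.044], [0.405, 0.305, 0.044]]
mb s bottom [[0.512, 0.36, 0.01], [0.411, 0.373, 0.01]]
ring [[0.456776   0.33332771 0.11      ]] [[0.45538573 0.33381217 0.11      ]]
stub [[0.45815174 0.33045434 0.098     ]] [[0.45815064 0.33534672 0.098     ]]
```

```bash
cat > ov.py <<'E'
from h import *
def boxpts(x,y,yaw,l,w,z0,z1):
    c,s=np.cos(yaw),np.sin(yaw)
    b=[(-l/2,-w/2),(l/2,-w/2),(l/2,w/2),(-l/2,w/2)]
    return [[(x+c*p-s*q,y+s*p+c*q,z) for p,q in b] for z in(z0,z1)]
def circ(x,y,r,z): a=np.linspace(0,2*np.pi,40);return np.c_[x+r*np.cos(a),y+r*np.sin(a),0*a+z]
def overlay(n,im,polys,u0,v0,w,h,s,name):
    c=cv2.resize(im[v0:v0+h,u0:u0+w,::-1],None,fx=s,fy=s,interpolation=cv2.INTER_CUBIC).copy()
    for P,col in polys:
        q=((w2p(n,P)-[u0,v0]+.5)*s*16).round().astype(np.int32)
        cv2.polylines(c,[q.reshape(-1,1,2)],True,col,1,cv2.LINE_AA,4)
    cv2.imwrite("pics/"+name,c)
E
cat > ov0.py <<'E'
from ov import *
t=cv2.imread("pics/top0.png")[:,:,::-1];s=cv2.imread("pics/side0.png")[:,:,::-1]
G=(0,160,0);Rr=(0,0,255);M=(255,0,255)
P=[]
M0=(0.459,0.332,-0.08)
for b in boxpts(*M0,.104,.064,.010,.044): P.append((b,Rr))
for b in boxpts(*M0,.092,.052,.044,.078): P.append((b,G))
P.append((circ(0.456,.3335,.024,.110),M));P.append((circ(0.456,.3335,.024,.078),M));P.append((circ(0.4585,.332,.007,.098),G))
P.append((boxpts(.6445,.187,.17,.084,.084,0,.014)[1],Rr));P.append((circ(.6445,.187,.006,.014),G));P.append((circ(.6445,.187,.003,.050),G))
P.append((circ(.474,.108,.042,.014),Rr));P.append((circ(.474,.108,.031,.014),G))
for (x,y,a,l,w,cl) in((.608,-.028,.197,.128,.08,.108),(.482,-.2905,.067,.14,.092,.12)):
    P.append((boxpts(x,y,a,l,w,0,.026)[1],Rr));P.append((boxpts(x,y,a,l,w,0,.026)[0],M));P.append((boxpts(x,y,a,cl,w,0,.026)[1],G))
overlay("top",t,P,120,170,120,110,6,"o_t1.png")
overlay("top",t,P,235,140,140,125,5,"o_t2.png")
overlay("side",s,P,200,220,140,90,5,"o_s1.png")
overlay("side",s,P,180,140,150,110,5,"o_s2.png")
E
python3 ov0.py
```

```text
(no output)
```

View pics/o_t1.png

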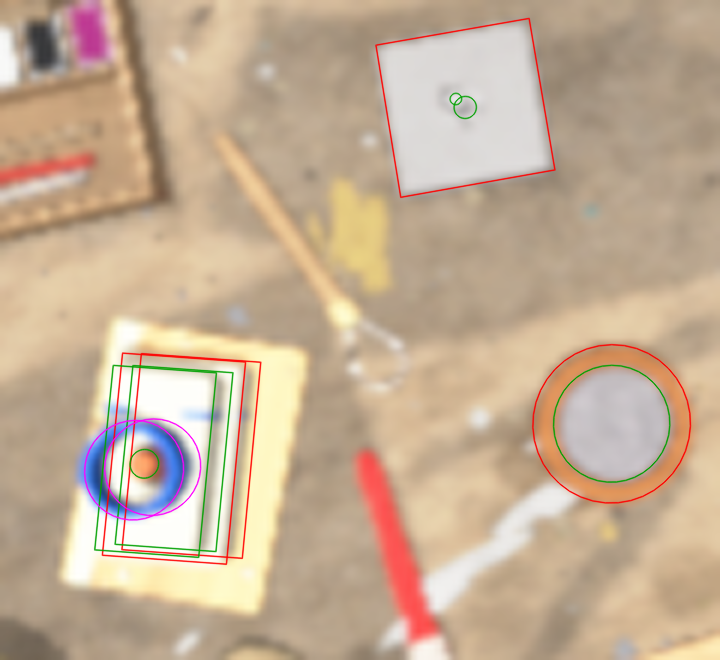

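View pics/o_t2.png

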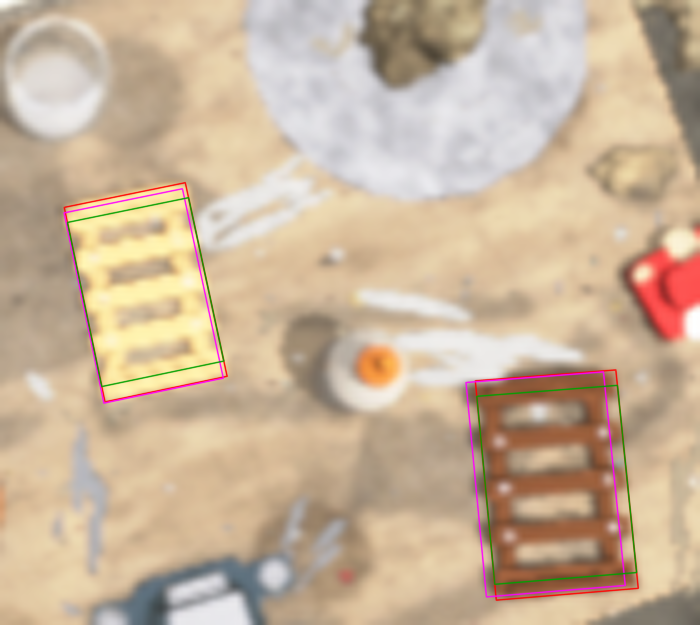

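View pics/o_s1.png

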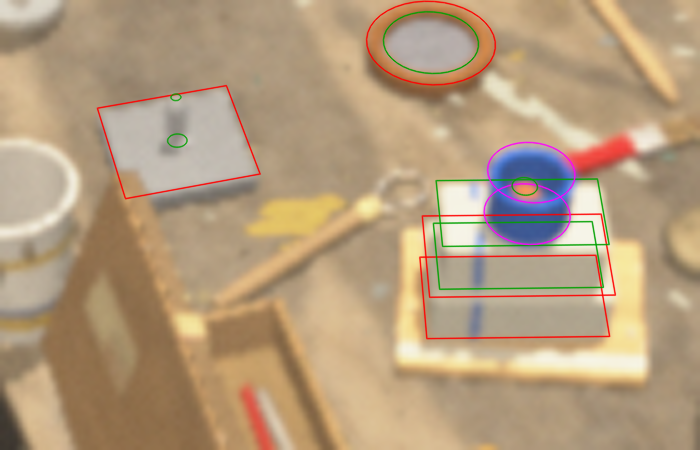

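View pics/o_s2.png

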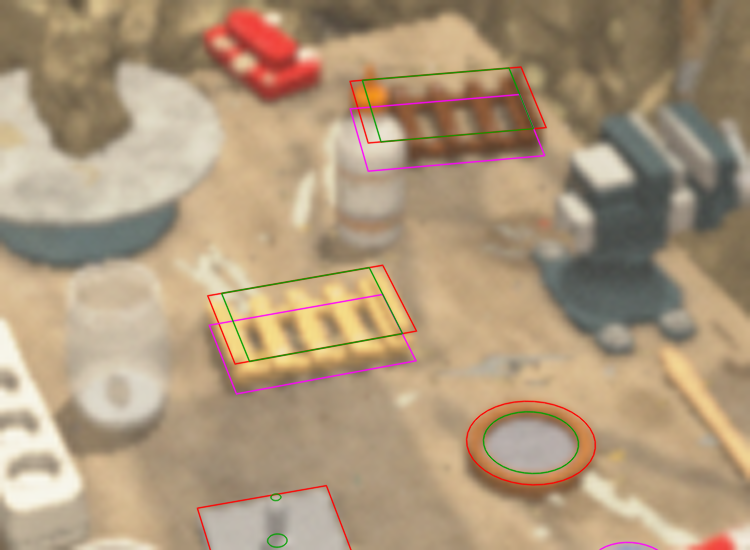

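```bash
cat > mv.py <<'E'
import sys
from h import *
# usage: mv.py x y z yaw(of tool y)
x,y,z,a=map(float,sys.argv[1:5])
s=ctrl.get_state();Rc=R.from_quat(s["tcp_rot"])
def tgt(a):
    Y=np.array([np.cos(a),np.sin(a),0]);Z=np.array([0,0,-1.]);return R.from_matrix(np.c_[np.cross(Y,Z),Y,Z])
rv=(Rc.inv()*tgt(a)).as_rotvec()
d=Rc.inv().apply(np.array([x,y,z])-s["eef_pos"])*100
print("t",round(s["time"],2),"pos",s["eef_pos"].round(4),"yawy",np.round(np.arctan2(*Rc.apply([0,1,0])[[1,0]]),3),"F",s["contact_force"].round(1),"op",round(s["opening"],3),"q",s["qpos"].round(2))
print("INC",rv.round(3),d.round(2),"rows>=",round(max(np.linalg.norm(d)/4.17,np.linalg.norm(rv)/.125),1))
E
python3 mv.py .456 .3335 .2 1.49
```

```text
t 0.1 pos [0.2692 0.6184 0.2441] yawy 1.16 F [ 0.1 -0.1 -0.1] op 0.999 q [ 1.01  0.29  1.58  0.    1.28 -0.15]
INC [-0.002 -0.001 -0.33 ] [-28.5  -18.65   4.44] rows>= 8.2
```

Call:
servo_tool(increments="0 0 -0.1 -7 -4.6 1 8.5; 0 0 -0.2 -14 -9.3 2 8.5; 0 0 -0.33 -21 -14 3 8.5; 0 0 -0.33 -28.5 -18.65 4.4 8.5; 0 0 -0.33 -28.5 -18.65 4.4 8.5; 0 0 -0.33 -28.5 -18.65 4.4 8.5; 0 0 -0.33 -28.5 -18.65 4.4 8.5; 0 0 -0.33 -28.5 -18.65 4.4 8.5; 0 0 -0.33 -28.5 -18.65 4.4 8.5; 0 0 -0.33 -28.5 -18.65 4.4 8.5")

```text
time: 0.93
eef_pos: [0.4574, 0.3314, 0.2002]
tcp_rot: [0.043, 0.999, -0.001, -0.001]
contact_force: [0.6, -0.6, -0.3]
opening: 0.993
```

```bash
python3 mv.py .456 .3335 .098 1.49
python3 - <<'E'
from h import *
o=look("1");crop("top",o["top"][0],110,200,90,90,7,"t1.png");crop("side",o["side"][0],250,200,120,100,6,"s1.png")
s=ctrl.get_state();print(w2p("top",[s["eef_pos"]]),w2p("side",[s["eef_pos"]]))
E
```

```text
t 0.93 pos [0.4574 0.3314 0.2002] yawy 1.485 F [ 0.6 -0.6 -0.3] op 0.993 q [ 0.45  0.09  1.89 -0.    1.16 -1.04]
INC [-0.001 -0.002 -0.005] [ 0.14  0.21 10.22] rows>= 2.5
[[131.56256906 249.35113297]] [[308.15552314 228.82466872]]
```

View pics/s1.png

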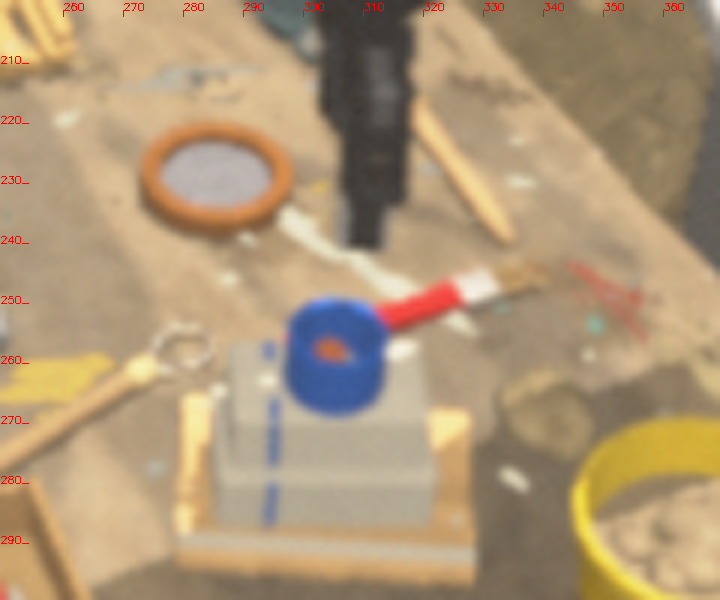

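View pics/t1.png

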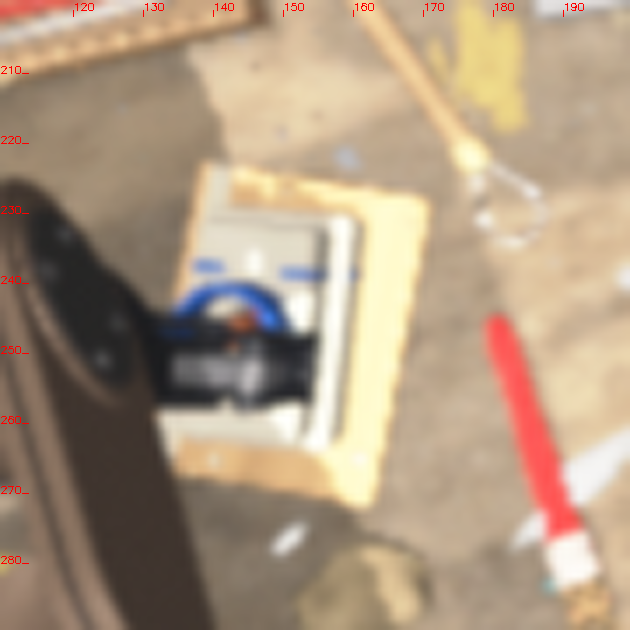

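```bash
python3 - <<'E'
from fit import *
f=lambda a:T1(a,7,110,200)
a=p2w("top",f([(357,218),(330,447)]),.044);b=p2w("top",f([(322,225),(305,440)]),.078)
print(a,b,[np.arctan2(*(q[0]-q[1])[[1,0]]) for q in(a,b)])
g=lambda a:T1(a,6,250,200)
a=p2w("side",g([(213,522),(435,522)]),.01);b=p2w("side",g([(216,470),(435,472)]),.044);c=p2w("side",g([(232,420),(428,424)]),.078)
print(a,b,c,[np.arctan2(*(q[0]-q[1])[[1,0]]) for q in(a,b,c)])
print(p2w("side",g([(178,565),(475,580)]),.0),p2w("top",f([(428,200),(372,508)]),.01))
E
python3 mv.py .456 .3335 .098 1.49
```

```text
[[0.50550771 0.29542992 0.044     ]
 [0.40489432 0.30584163 0.044     ]] [[0.50252778 0.30235962 0.078     ]
 [0.41092987 0.30815716 0.078     ]] [np.float64(-0.1031153326437489), np.float64(-0.06320900986834099)]
[[0.51242394 0.35745511 0.01      ]
 [0.40765237 0.36754102 0.01      ]] [[0.51234414 0.35597575 0.044     ]
 [0.41086496 0.36698163 0.044     ]] [[0.50672152 0.3573982  0.078     ]
 [0.41775161 0.36845321 0.078     ]] [np.float64(-0.0959699397444713), np.float64(-0.10803226241475554), np.float64(-0.12362207488868387)]
[[ 5.30963454e-01  3.73796757e-01  0.00000000e+00]
 [ 3.93600016e-01  3.96392012e-01 -1.11022302e-16]] [[0.51356661 0.27113049 0.01      ]
 [0.37436074 0.29482411 0.01      ]]
t 1.03 pos [0.4561 0.3342 0.2011] yawy 1.489 F [-0.6  0.3  0. ] op 0.996 q [ 0.45  0.09  1.89  0.    1.17 -1.04]
INC [ 0.    -0.001 -0.001] [-1.000e-02 -7.000e-02  1.031e+01] rows>= 2.5
```

Call:
servo_tool(increments="0 0 0 0 0 3 8.5; 0 0 0 0 0 6 8.5; 0 0 0 0 0 9 8.5; 0 0 0 0 0 10.2 8.5; 0 0 0 0 0 10.2 8.5; 0 0 0 0 0 10.2 8.5; 0 0 0 0 0 10.2 4; 0 0 0 0 0 10.2 4; 0 0 0 0 0 10.2 4; 0 0 0 0 0 10.2 4", grip_force=30)

```text
time: 1.87
eef_pos: [0.4576, 0.3348, 0.1016]
tcp_rot: [0.04, 0.999, 0.001, 0.002]
contact_force: [-0.2, 0.9, 4.5]
opening: 0.545
```

Call:
servo_tool(increments="0 0 0 0 0 0 4; 0 0 0 0 0 0 4; 0 0 0 0 0 0 4; 0 0 0 0 0 0 4")

```text
time: 2.2
eef_pos: [0.4576, 0.3347, 0.1016]
tcp_rot: [0.041, 0.999, 0.001, 0.001]
contact_force: [-1.2, 0.2, 6.9]
opening: 0.549
```

```bash
python3 mv.py .456 .3335 .2 1.49
python3 - <<'E'
from h import *
o=look("2");crop("side",o["side"][0],250,200,120,100,6,"s2.png")
E
```

```text
t 2.2 pos [0.4576 0.3347 0.1016] yawy 1.49 F [-1.2  0.2  6.9] op 0.549 q [ 0.45  0.21  1.95  0.    0.98 -1.04]
INC [ 0.002  0.003 -0.   ] [ 0.12 -0.12 -9.84] rows>= 2.4
```

View pics/s2.png

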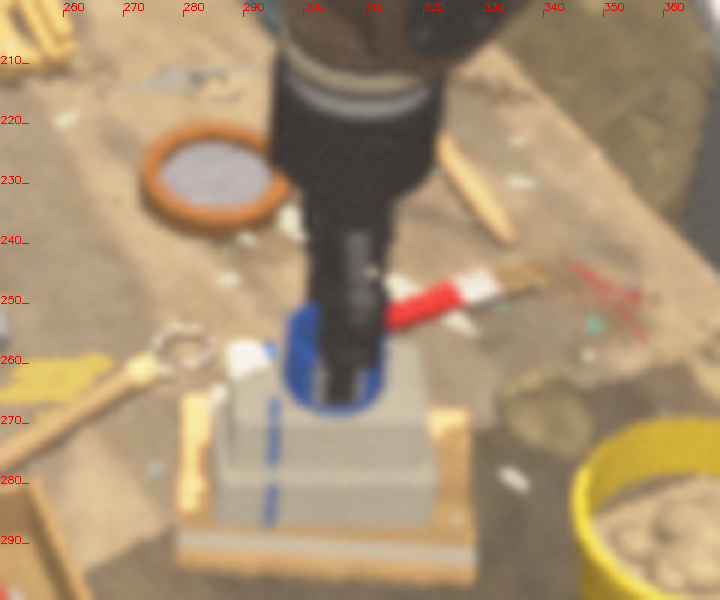

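Call:
servo_tool(increments="0 0 0 0 0 -1 4; 0 0 0 0 0 -3 4; 0 0 0 0 0 -6 4; 0 0 0 0 0 -10 4; 0 0 0 0 0 -10 4; 0 0 0 0 0 -10 4")

```text
time: 2.8
eef_pos: [0.4581, 0.3348, 0.2035]
tcp_rot: [0.04, 0.999, 0.002, 0.003]
contact_force: [0.2, 0.2, -1.1]
opening: 0.545
```

```bash
python3 mv.py .646 .1895 .15 1.49
python3 - <<'E'
from h import *
o=look("3");crop("side",o["side"][0],250,200,120,100,6,"s3.png")
E
```

```text
t 2.8 pos [0.4581 0.3348 0.2035] yawy 1.49 F [ 0.2  0.2 -1.1] op 0.545 q [ 0.45  0.09  1.89 -0.    1.16 -1.04]
INC [ 0.004  0.007 -0.   ] [-19.87 -12.99   5.43] rows>= 5.8
```

View pics/s3.png

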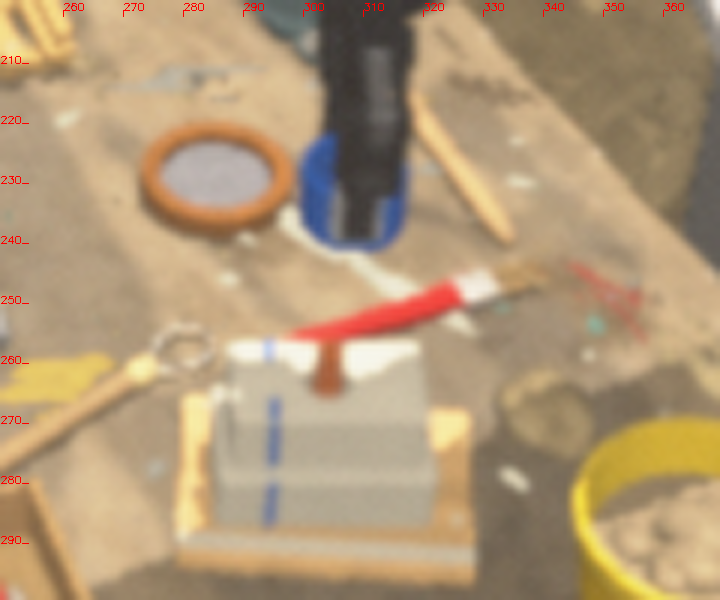

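Call:
servo_tool(increments="0.004 0.006 0 -3 -2 0 4; 0.004 0.006 0 -7 -4.6 0 4; 0.004 0.006 0 -11 -7.2 0 4; 0.004 0.006 0 -15 -9.8 0 4; 0.004 0.006 0 -18 -11.8 1 4; 0.004 0.006 0 -19.9 -13 3 4; 0.004 0.006 0 -19.9 -13 5.4 4; 0.004 0.006 0 -19.9 -13 7 4; 0.004 0.006 0 -19.9 -13 7 4; 0.004 0.006 0 -19.9 -13 7 4")

```text
time: 3.73
eef_pos: [0.6422, 0.188, 0.1259]
tcp_rot: [0.041, 0.999, -0.002, -0.006]
contact_force: [1.1, 0.6, -0.3]
opening: 0.549
```

```bash
python3 mv.py .646 .1895 .0385 1.49
python3 - <<'E'
from h import *
o=look("4");crop("side",o["side"][0],190,190,100,90,6,"s4.png");crop("top",o["top"][0],150,140,100,90,6,"t4.png")
E
```

```text
t 3.73 pos [0.6422 0.188  0.1259] yawy 1.49 F [ 1.1  0.6 -0.3] op 0.549 q [ 0.13  0.39  1.67 -0.    1.09 -1.35]
INC [-0.005 -0.012 -0.   ] [-0.47  0.23  8.74] rows>= 2.1
```

View pics/s4.png

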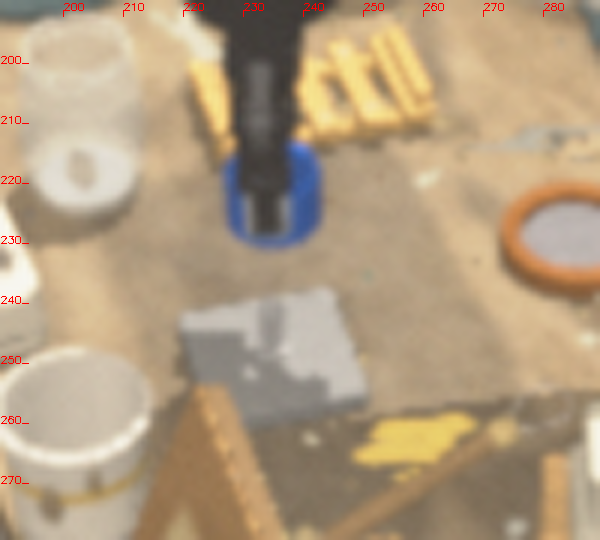

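View pics/t4.png

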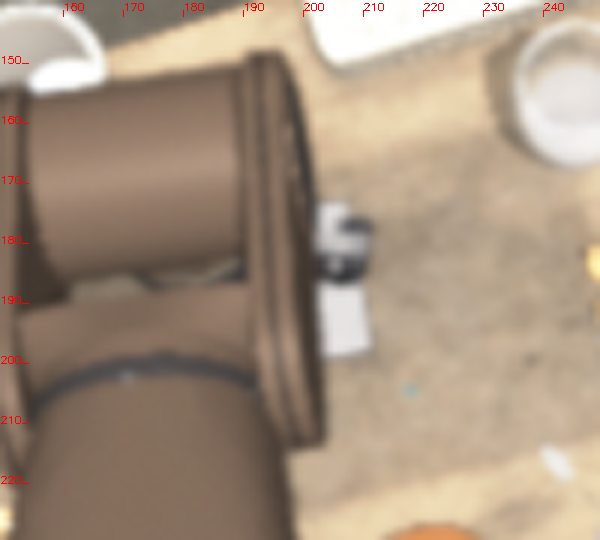

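Call:
servo_tool(increments="0 0 0 -0.25 0.2 2 4; 0 0 0 -0.25 0.2 4 4; 0 0 0 -0.25 0.2 4.5 4; 0 0 0 -0.25 0.2 4.5 4; 0 0 0 -0.25 0.2 4.5 4; 0 0 0 -0.25 0.2 4.5 4")

```text
time: 4.33
eef_pos: [0.6477, 0.1904, 0.0865]
tcp_rot: [0.04, 0.999, -0.002, -0.001]
contact_force: [-0.2, 0.7, 0.1]
opening: 0.549
```

```bash
python3 mv.py .645 .1895 .0385 1.49
python3 - <<'E'
from ov import *
o=look("5");s=ctrl.get_state();p=s["eef_pos"]
P=[(circ(p[0],p[1],.024,p[2]-.0236),(255,0,255)),(circ(p[0],p[1],.024,p[2]-.0236+.032),(255,0,255)),(circ(.6445,.1895,.006,.05),(0,200,0)),(boxpts(.6445,.1895,.17,.084,.084,0,.014)[1],(0,0,255))]
overlay("side",o["side"][0],P,190,190,100,90,6,"s5.png");
E
```

```text
t 4.33 pos [0.6477 0.1904 0.0865] yawy 1.49 F [-0.2  0.7  0.1] op 0.549 q [ 0.14  0.45  1.68 -0.    1.02 -1.35]
INC [-0.003 -0.003  0.   ] [ 0.24 -0.1   4.8 ] rows>= 1.2
```

View pics/s5.png

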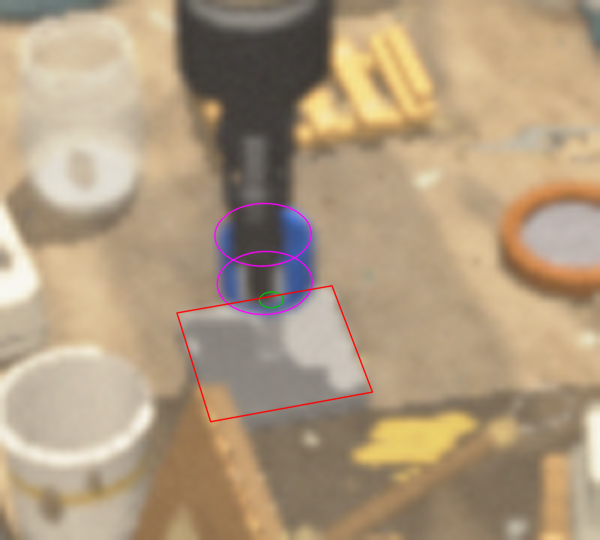

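Call:
servo_tool(increments="0 0 0 0.15 -0.1 1 4; 0 0 0 0.15 -0.1 2 4; 0 0 0 0.15 -0.1 3 4; 0 0 0 0.15 -0.1 4 4; 0 0 0 0.15 -0.1 4.6 4; 0 0 0 0.15 -0.1 4.8 4; 0 0 0 0.15 -0.1 4.8 4; 0 0 0 0.15 -0.1 4.8 4")

```text
time: 5.1
eef_pos: [0.6446, 0.1889, 0.0374]
tcp_rot: [0.04, 0.999, -0.002, -0.004]
contact_force: [-3.9, -1.0, 8.1]
opening: 0.549
```

```bash
python3 mv.py .646 .1895 .0375 1.49
python3 - <<'E'
from ov import *
o=look("6");s=ctrl.get_state();p=s["eef_pos"]
P=[(circ(p[0],p[1],.024,p[2]-.0236),(255,0,255)),(circ(p[0],p[1],.024,p[2]-.0236+.032),(255,0,255)),(boxpts(.6445,.1895,.17,.084,.084,0,.014)[1],(0,0,255))]
overlay("side",o["side"][0],P,190,190,100,90,6,"s6.png");
E
```

```text
t 5.1 pos [0.6446 0.1889 0.0374] yawy 1.49 F [-3.9 -1.   8.1] op 0.549 q [ 0.14  0.51  1.69 -0.    0.95 -1.35]
INC [-0.005 -0.008  0.   ] [-0.13  0.07 -0.01] rows>= 0.1
```

View pics/s6.png

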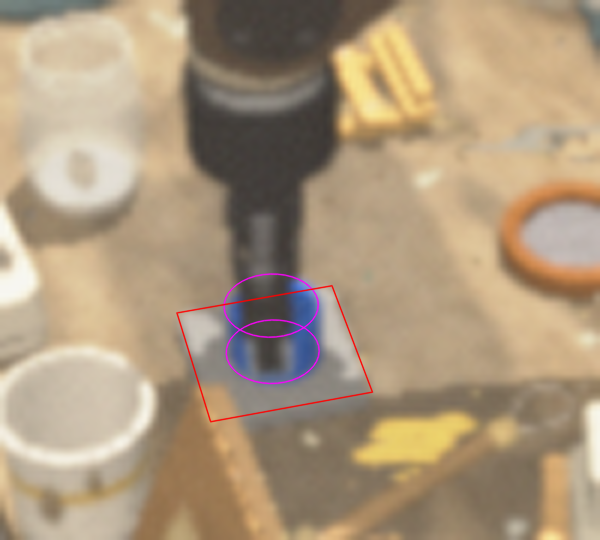

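Call:
servo_tool(increments="0 0 0 0 0 0 8.5; 0 0 0 0 0 0 8.5; 0 0 0 0 0 0 8.5; 0 0 0 0 0 0 8.5; 0 0 0 0 0 -2 8.5; 0 0 0 0 0 -6 8.5; 0 0 0 0 0 -10 8.5; 0 0 0 0 0 -14 8.5; 0 0 0 0 0 -16 8.5; 0 0 0 0 0 -16 8.5")

```text
time: 6.03
eef_pos: [0.6492, 0.1902, 0.2044]
tcp_rot: [0.04, 0.999, -0.001, 0.003]
contact_force: [0.6, 0.5, 0.6]
opening: 0.996
```

```bash
python3 mv.py .4584 .332 .2 1.47
python3 - <<'E'
from ov import *
o=look("7")
P=[(boxpts(.6445,.1895,.17,.084,.084,0,.014)[1],(0,0,255))]
overlay("side",o["side"][0],P,190,190,100,90,6,"s7.png");
E
```

```text
t 6.03 pos [0.6492 0.1902 0.2044] yawy 1.49 F [0.6 0.5 0.6] op 0.996 q [ 0.14  0.32  1.61 -0.    1.2  -1.35]
INC [-0.001  0.007  0.02 ] [20.17 12.6   0.29] rows>= 5.7
```

View pics/s7.png

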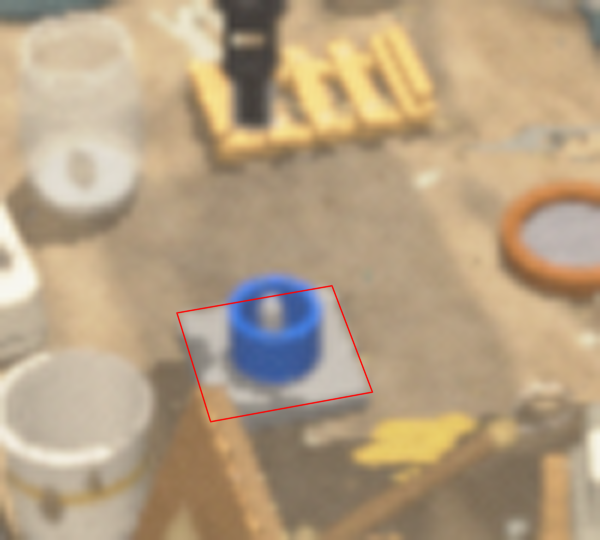

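Call:
servo_tool(increments="0 0.006 0.02 3 1.9 0 8.5; 0 0.006 0.02 6.6 4.1 0 8.5; 0 0.006 0.02 10 6.2 0 8.5; 0 0.006 0.02 13.5 8.4 0 8.5; 0 0.006 0.02 17 10.6 0.5 8.5; 0 0.006 0.02 19.5 12.2 2 8.5; 0 0.006 0.02 20.15 12.6 4 8.5; 0 0.006 0.02 20.15 12.6 4 8.5; 0 0.006 0.02 20.15 12.6 4 8.5; 0 0.006 0.02 20.15 12.6 4 8.5")

```text
time: 6.97
eef_pos: [0.4552, 0.3307, 0.1564]
tcp_rot: [0.051, 0.999, -0.002, -0.007]
contact_force: [-0.1, 0.0, 0.2]
opening: 0.994
```

```bash
python3 mv.py .4584 .332 .064 1.47;  python3 - <<'E'
from ov import *
o=look("8")
M0=(.4584,.3316,-.10);P=[]
for b in boxpts(*M0,.104,.064,.010,.044): P.append((b,(0,0,255)))
for b in boxpts(*M0,.092,.052,.044,.078): P.append((b,(0,200,0)))
overlay("side",o["side"][0],P,250,200,120,100,6,"s8.png");
overlay("top",o["top"][0],P,110,200,90,90,7,"t8.png");
E
```

```text
t 6.97 pos [0.4552 0.3307 0.1564] yawy 1.469 F [-0.1  0.   0.2] op 0.994 q [ 0.45  0.14  1.92  0.    1.09 -1.02]
INC [-0.005 -0.013 -0.001] [-0.42  0.21  9.24] rows>= 2.2
```

View pics/s8.png

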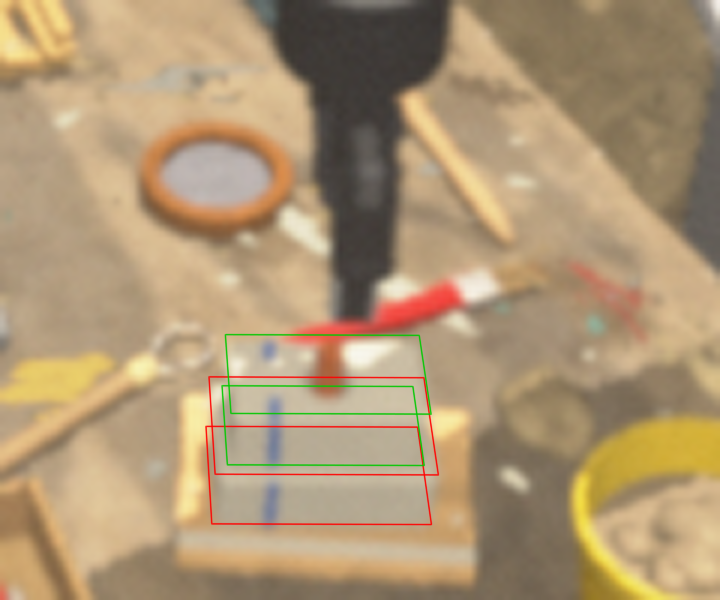

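View pics/t8.png

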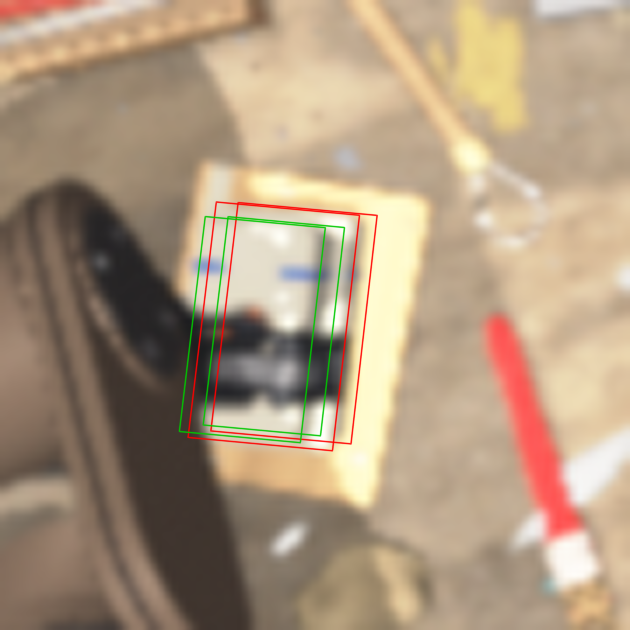

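Call:
servo_tool(increments="-0.005 -0.012 0 -0.25 0.25 3 8.5; -0.005 -0.012 0 -0.25 0.25 6 8.5; -0.005 -0.012 0 -0.25 0.25 8.5 8.5; -0.005 -0.012 0 -0.25 0.25 9.2 8.5; -0.005 -0.012 0 -0.25 0.25 9.2 8.5; -0.005 -0.012 0 -0.25 0.25 9.2 8.5; -0.005 -0.012 0 -0.25 0.25 9.2 8.5; -0.005 -0.012 0 -0.25 0.25 9.2 8.5", grip_force=70)

```text
time: 7.73
eef_pos: [0.4581, 0.3339, 0.0673]
tcp_rot: [0.05, 0.999, 0.001, 0.002]
contact_force: [0.0, 0.8, -0.3]
opening: 0.994
```

```bash
python3 mv.py .457 .333 .064 1.47;  python3 - <<'E'
from ov import *
o=look("9")
overlay("side",o["side"][0],[],250,200,120,100,6,"s9.png");
overlay("top",o["top"][0],[],110,200,90,90,7,"t9.png");
E
```

```text
t 7.73 pos [0.4581 0.3339 0.0673] yawy 1.47 F [ 0.   0.8 -0.3] op 0.994 q [ 0.45  0.26  1.96  0.    0.91 -1.02]
INC [ 0.003  0.004 -0.   ] [ 0.1  -0.1   0.33] rows>= 0.1
```

View pics/s9.png

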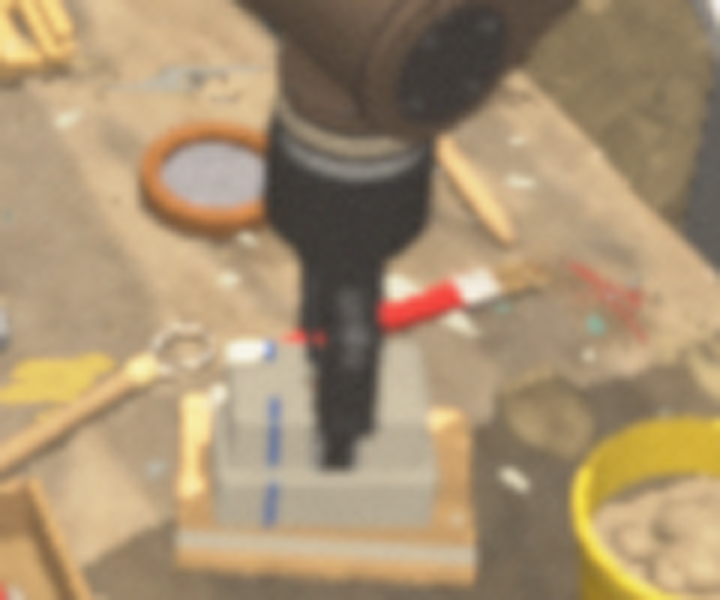

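View pics/t9.png

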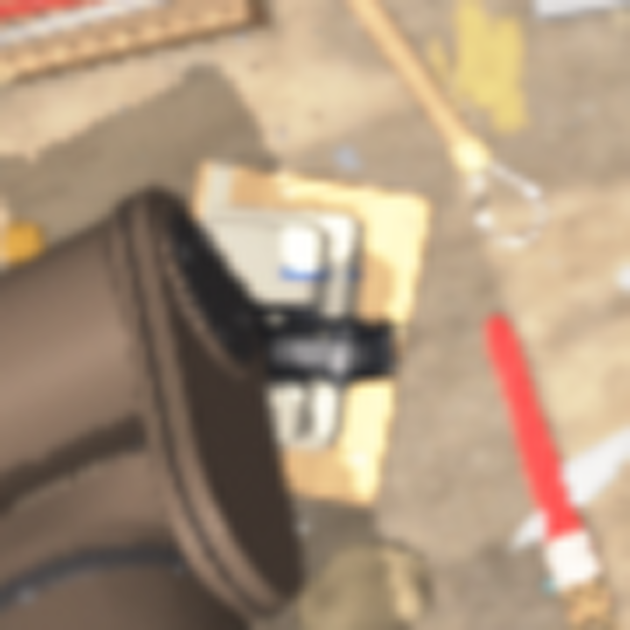

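Call:
servo_tool(increments="0.003 0.004 0 0 -0.1 0.2 8.5; 0.003 0.004 0 0 -0.1 0.2 6.5; 0.003 0.004 0 0 -0.1 0.2 5.8; 0.003 0.004 0 0 -0.1 0.2 4.6; 0.003 0.004 0 0 -0.1 0.2 4.6; 0.003 0.004 0 0 -0.1 0.2 4.6; 0.003 0.004 0 0 -0.1 0.2 4.6; 0.003 0.004 0 0 -0.1 0.2 4.6; 0.003 0.004 0 0 -0.1 0.2 4.6; 0.003 0.004 0 0 -0.1 0.2 4.6", grip_force=70)

```text
time: 8.67
eef_pos: [0.4567, 0.3325, 0.0634]
tcp_rot: [0.05, 0.999, -0.001, -0.002]
contact_force: [-0.4, 0.8, 3.7]
opening: 0.593
```

```bash
python3 mv.py .457 .333 .064 1.47
```

```text
t 8.67 pos [0.4567 0.3325 0.0634] yawy 1.47 F [-0.4  0.8  3.7] op 0.593 q [ 0.45  0.27  1.96  0.    0.91 -1.02]
INC [-0.002 -0.003  0.   ] [-0.03  0.05 -0.06] rows>= 0.0
```

Call:
servo_tool(increments="0 0 0 0 0 -0.5 4.6; 0 0 0 0 0 -1 4.6; 0 0 0 0 0 -2 4.6; 0 0 0 0 0 -3 4.6; 0 0 0 0 0 -4.5 4.6; 0 0 0 0 0 -6.5 4.6; 0 0 0 0 0 -8.5 4.6; 0 0 0 0 0 -11 4.6; 0 0 0 0 0 -13 4.6; 0 0 0 0 0 -13 4.6")

```text
time: 9.5
eef_pos: [0.4594, 0.3338, 0.1993]
tcp_rot: [0.05, 0.999, 0.002, 0.003]
contact_force: [-0.2, 0.8, -1.4]
opening: 0.597
```

```bash
python3 mv.py .608 -.027 .19 1.77;  python3 - <<'E'
from ov import *
o=look("10")
overlay("side",o["side"][0],[],250,200,120,100,6,"s10.png");
overlay("top",o["top"][0],[],110,200,90,90,7,"t10.png");
E
```

```text
t 9.5 pos [0.4594 0.3338 0.1993] yawy 1.47 F [-0.2  0.8 -1.4] op 0.597 q [ 0.45  0.09  1.89  0.    1.16 -1.02]
INC [ 0.003  0.006 -0.3  ] [-18.41 -34.41   0.91] rows>= 9.4
```

View pics/s10.png

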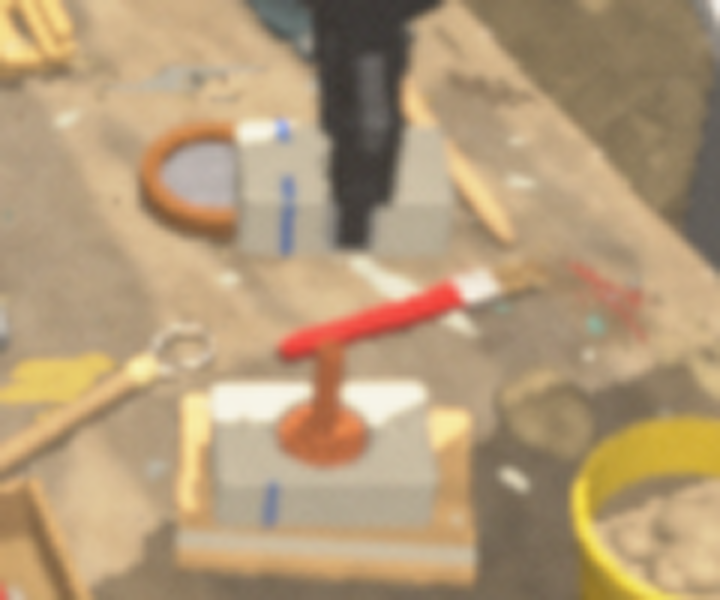

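Call:
servo_tool(increments="0 0.005 -0.03 -1 -2 0 4.6; 0 0.005 -0.06 -2.8 -5.2 0 4.6; 0 0.005 -0.1 -4.6 -8.6 0 4.6; 0 0.005 -0.15 -6.4 -12 0 4.6; 0 0.005 -0.2 -8.2 -15.4 0 4.6; 0 0.005 -0.25 -10 -18.8 0 4.6; 0 0.005 -0.3 -11.8 -22.2 0 4.6; 0 0.005 -0.3 -13.6 -25.6 0 4.6; 0 0.005 -0.3 -15.4 -29 0 4.6; 0 0.005 -0.3 -17 -32 0.5 4.6")

```text
time: 10.43
eef_pos: [0.5936, -0.0053, 0.1864]
tcp_rot: [-0.099, 0.995, -0.0, -0.006]
contact_force: [0.5, -0.0, -2.3]
opening: 0.595
```

Call:
servo_tool(increments="0 0 0 0 0 1 4.6; 0 0 0 0 0 2 4.6; 0 0 0 0 0 2 4.6; 0 0 0 0 0 2 4.6; 0 0 0 0 0 2 4.6")

```text
time: 10.85
eef_pos: [0.5928, -0.0017, 0.1673]
tcp_rot: [-0.1, 0.995, -0.0, -0.005]
contact_force: [-0.1, 0.3, -2.1]
opening: 0.6
```

```bash
python3 mv.py .608 -.0265 .09 1.768;  python3 - <<'E'
from ov import *
o=look("11")
crop("side",o["side"][0],180,120,130,110,6,"s11.png");
crop("top",o["top"][0],220,140,110,100,6,"t11.png");
E
```

```text
t 10.85 pos [ 0.5928 -0.0017  0.1673] yawy 1.772 F [-0.1  0.3 -2.1] op 0.6 q [-0.17  0.19  1.84 -0.    1.12 -1.94]
INC [ 0.001 -0.011  0.004] [-1.08 -2.74  7.71] rows>= 2.0
```

View pics/s11.png

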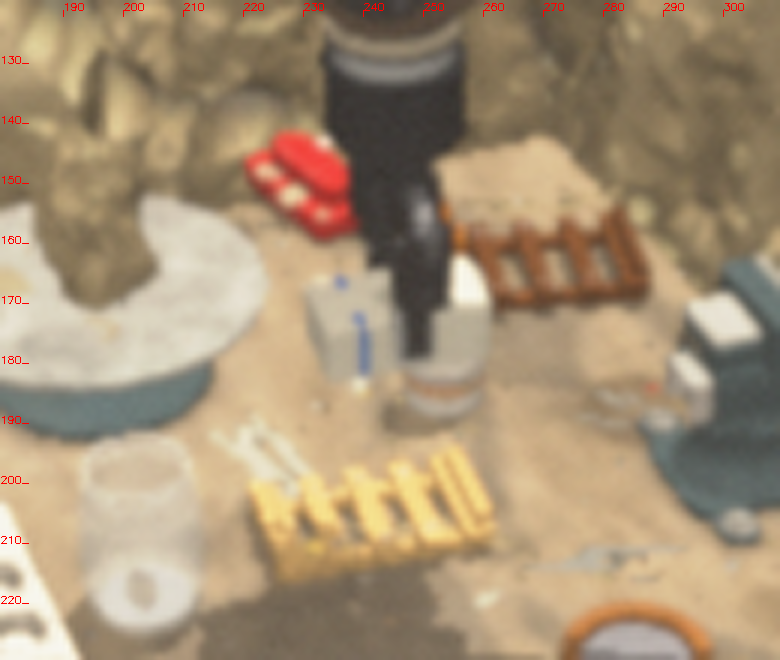

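View pics/t11.png

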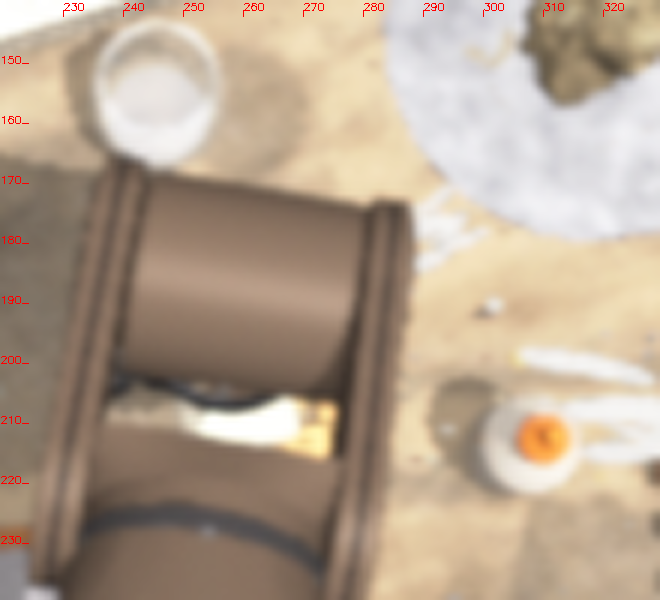

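Call:
servo_tool(increments="0 -0.01 0 -0.5 -1 0 4.6; 0 -0.01 0 -1 -2.7 1 4.6; 0 -0.01 0 -1 -2.7 3 4.6; 0 -0.01 0 -1 -2.7 5 4.6; 0 -0.01 0 -1 -2.7 7 4.6; 0 -0.01 0 -1 -2.7 7.7 4.6; 0 -0.01 0 -1 -2.7 7.7 4.6; 0 -0.01 0 -1 -2.7 7.7 4.6; 0 -0.01 0 -1 -2.7 7.7 4.6; 0 -0.01 0 -1 -2.7 7.7 4.6")

```text
time: 11.78
eef_pos: [0.6094, -0.0279, 0.093]
tcp_rot: [-0.1, 0.995, -0.001, 0.002]
contact_force: [-0.1, 0.2, -1.7]
opening: 0.596
```

```bash
python3 mv.py .608 -.0265 .038 1.768;  python3 - <<'E'
from ov import *
o=look("12");p=ctrl.get_state()["eef_pos"]
P=[(b,(255,0,255)) for b in boxpts(p[0],p[1],.197,.092,.052,p[2]-.0194,p[2]+.0146)]
P+=[(boxpts(.608,-.0265,.197,.128,.08,0,.026)[1],(0,0,255))]
overlay("side",o["side"][0],P,180,120,130,110,6,"s12.png");
E
```

```text
t 11.78 pos [ 0.6094 -0.0279  0.093 ] yawy 1.77 F [-0.1  0.2 -1.7] op 0.596 q [-0.21  0.31  1.85  0.    0.98 -1.98]
INC [-0.002  0.004  0.002] [0.13 0.18 5.5 ] rows>= 1.3
```

View pics/s12.png

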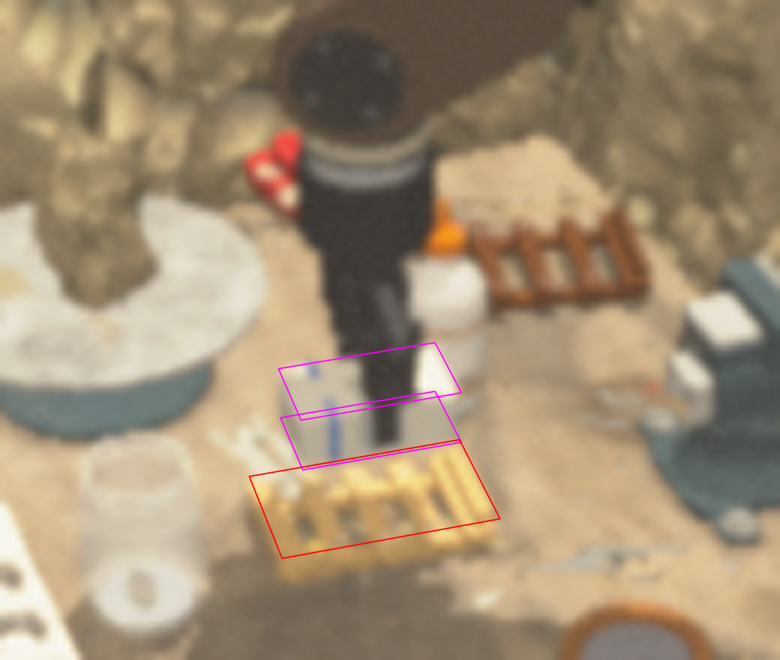

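Call:
servo_tool(increments="0 0.003 0 0.1 0.15 1 4.6; 0 0.003 0 0.1 0.15 2 4.6; 0 0.003 0 0.1 0.15 3 4.6; 0 0.003 0 0.1 0.15 4 4.6; 0 0.003 0 0.1 0.15 4.5 4.6; 0 0.003 0 0.1 0.15 4.8 4.6; 0 0.003 0 0.1 0.15 5 4.6; 0 0.003 0 0.1 0.15 5 4.6; 0 0.003 0 0.1 0.15 5 4.6; 0 0.003 0 0.1 0.15 5 4.6")

```text
time: 12.72
eef_pos: [0.6073, -0.0265, 0.0416]
tcp_rot: [-0.099, 0.995, -0.0, -0.001]
contact_force: [0.2, -0.5, -1.5]
opening: 0.595
```

```bash
python3 mv.py .608 -.0265 .0375 1.768;  python3 - <<'E'
from ov import *
o=look("13");p=ctrl.get_state()["eef_pos"]
P=[]
overlay("side",o["side"][0],P,180,120,130,110,6,"s13.png");
overlay("top",o["top"][0],P,220,140,110,100,6,"t13.png");
E
```

```text
t 12.72 pos [ 0.6073 -0.0265  0.0416] yawy 1.77 F [ 0.2 -0.5 -1.5] op 0.595 q [-0.21  0.38  1.86 -0.    0.9  -1.98]
INC [-0.001 -0.001  0.002] [-0.07 -0.01  0.41] rows>= 0.1
```

View pics/s13.png

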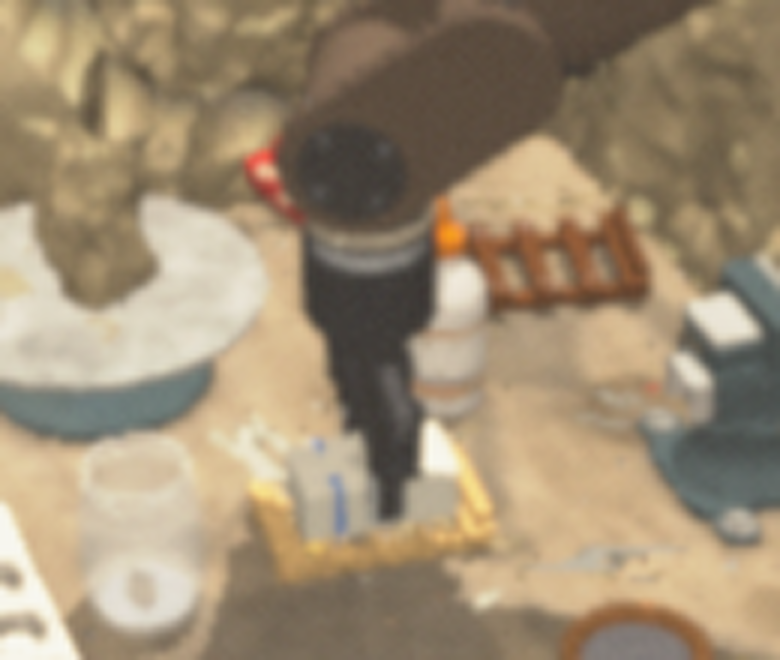

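View pics/t13.png

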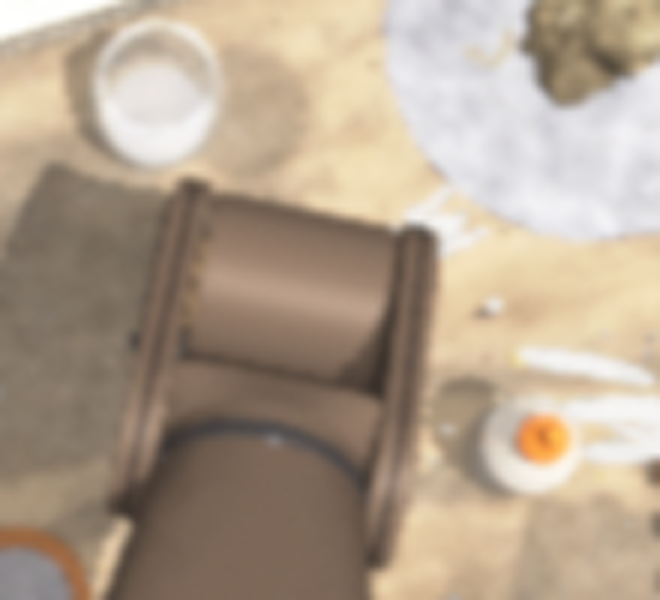

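Call:
servo_tool(increments="0 0 0 -0.05 0 0.1 4.6; 0 0 0 -0.05 0 0.2 4.6; 0 0 0 -0.05 0 0.3 4.6; 0 0 0 -0.05 0 0.4 4.6; 0 0 0 -0.05 0 0.4 4.6; 0 0 0 -0.05 0 0.4 4.6")

```text
time: 13.32
eef_pos: [0.6073, -0.0263, 0.0375]
tcp_rot: [-0.099, 0.995, -0.0, -0.001]
contact_force: [-2.3, 0.4, 2.3]
opening: 0.594
```

Call:
servo_tool(increments="0 0 0 0 0 0.05 4.6; 0 0 0 0 0 0.05 5.3; 0 0 0 0 0 0.05 5.6; 0 0 0 0 0 0.05 6.5; 0 0 0 0 0 0.05 8.5; 0 0 0 0 0 0.05 8.5; 0 0 0 0 0 0.05 8.5; 0 0 0 0 0 0.05 8.5")

```text
time: 13.98
eef_pos: [0.6072, -0.0264, 0.0363]
tcp_rot: [-0.099, 0.995, -0.0, -0.001]
contact_force: [0.4, -0.1, -0.0]
opening: 0.997
```

Call:
servo_tool(increments="0 0 0 0 0 -1 8.5; 0 0 0 0 0 -3 8.5; 0 0 0 0 0 -6 8.5; 0 0 0 0 0 -10 8.5; 0 0 0 0 0 -14 8.5; 0 0 0 0 0 -16 8.5; 0 0 0 0 0 -16 8.5; 0 0 0 0 0 -16 8.5; 0 0 0 0 0 -16 8.5")

```text
time: 14.73
eef_pos: [0.6069, -0.026, 0.1957]
tcp_rot: [-0.099, 0.995, 0.0, -0.002]
contact_force: [-0.2, -1.0, -0.0]
opening: 0.996
```

```bash
python3 mv.py .4584 .332 .2 1.47;  python3 - <<'E'
from ov import *
o=look("14")
P=[]
overlay("side",o["side"][0],P,180,120,130,110,6,"s14.png");
overlay("side",o["side"][0],P,250,200,120,100,6,"s14b.png");
overlay("top",o["top"][0],P,110,200,90,90,7,"t14.png");
E
```

```text
t 14.73 pos [ 0.6069 -0.026   0.1957] yawy 1.77 F [-0.2 -1.  -0. ] op 0.996 q [-0.21  0.19  1.79 -0.    1.17 -1.98]
INC [-0.    -0.004  0.3  ] [ 7.47 38.04 -0.38] rows>= 9.3
```

View pics/s14.png

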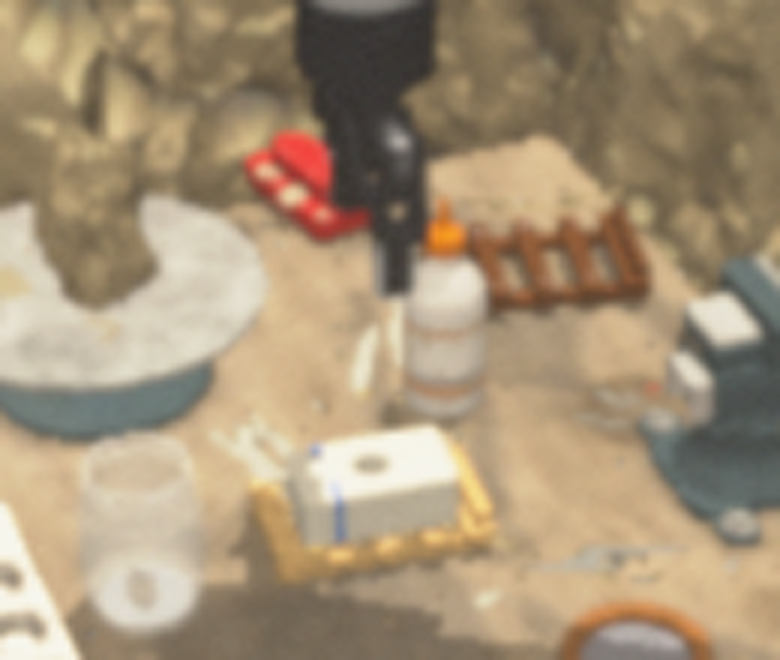

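View pics/s14b.png

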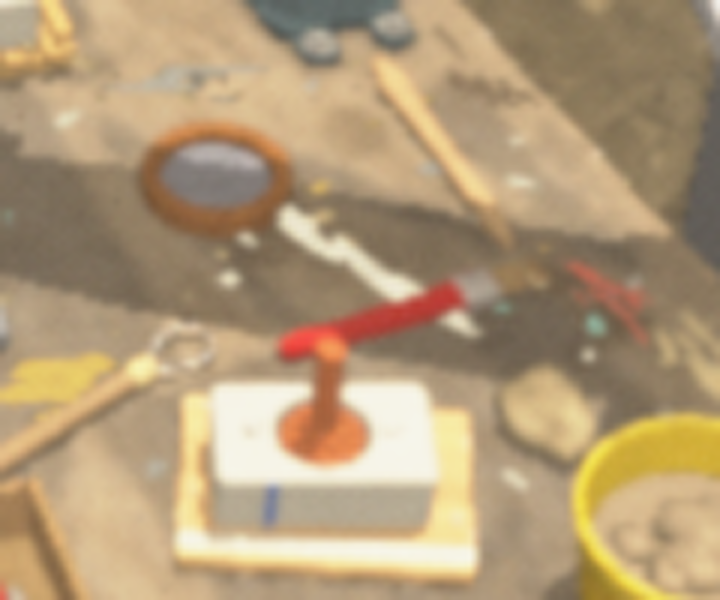

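View pics/t14.png

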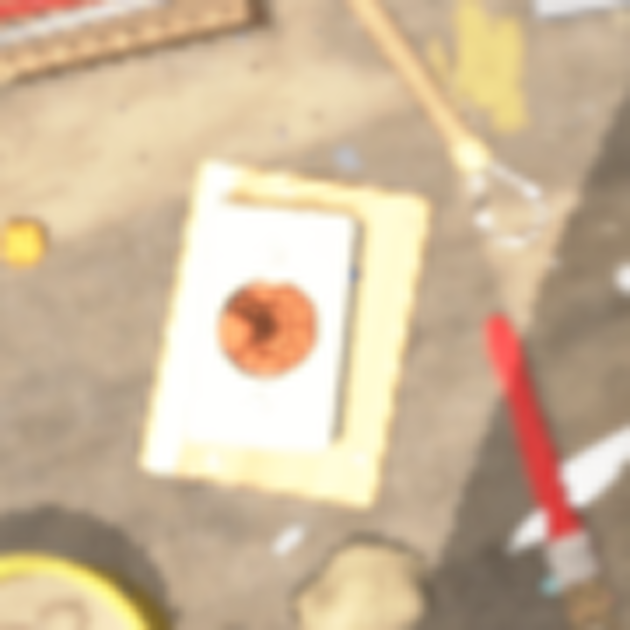

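Run:
```python
from h import *
print(p2w("side",[(304.5,256.5)],.098),p2w("side",[(303.5,271.7)],.042),p2w("top",[(143.4,245.9)],.098),p2w("top",[(148.1,246.4)],.042))
```

```text
[[0.45799384 0.33138202 0.098     ]] [[0.45756154 0.33538588 0.042     ]] [[0.46090028 0.33227242 0.098     ]] [[0.45704333 0.33361247 0.042     ]]
```

Call:
servo_tool(increments="0 0 0.03 1 3 -0.4 8.5; 0 0 0.06 1.8 7 -0.4 8.5; 0 0 0.1 2.6 11 -0.4 8.5; 0 0 0.15 3.4 15 -0.4 8.5; 0 0 0.2 4.2 19 -0.4 8.5; 0 0 0.25 5 23 -0.4 8.5; 0 0 0.3 5.8 27 -0.4 8.5; 0 0 0.3 6.6 31 -0.4 8.5; 0 0 0.3 7.2 35 0 8.5; 0 0 0.3 7.5 38.1 1 8.5")

```text
time: 15.67
eef_pos: [0.457, 0.3349, 0.1861]
tcp_rot: [0.05, 0.999, -0.0, -0.001]
contact_force: [1.1, -0.8, 1.0]
opening: 0.997
```

Call:
servo_tool(increments="0 0 0 0 0 1 7; 0 0 0 0 0 2 6; 0 0 0 0 0 2 6; 0 0 0 0 0 2 6; 0 0 0 0 0 2 6")

```text
time: 16.08
eef_pos: [0.4592, 0.3313, 0.1663]
tcp_rot: [0.051, 0.999, -0.001, -0.001]
contact_force: [0.6, -0.2, -0.1]
opening: 0.702
```

```bash
python3 mv.py .458 .333 .072 1.47;  python3 - <<'E'
from ov import *
o=look("15")
P=[]
overlay("side",o["side"][0],P,250,200,120,100,6,"s15.png");
E
```

```text
t 16.08 pos [0.4592 0.3313 0.1663] yawy 1.468 F [ 0.6 -0.2 -0.1] op 0.702 q [ 0.45  0.13  1.91  0.    1.1  -1.02]
INC [-0.001 -0.003 -0.002] [0.11 0.17 9.43] rows>= 2.3
```

View pics/s15.png

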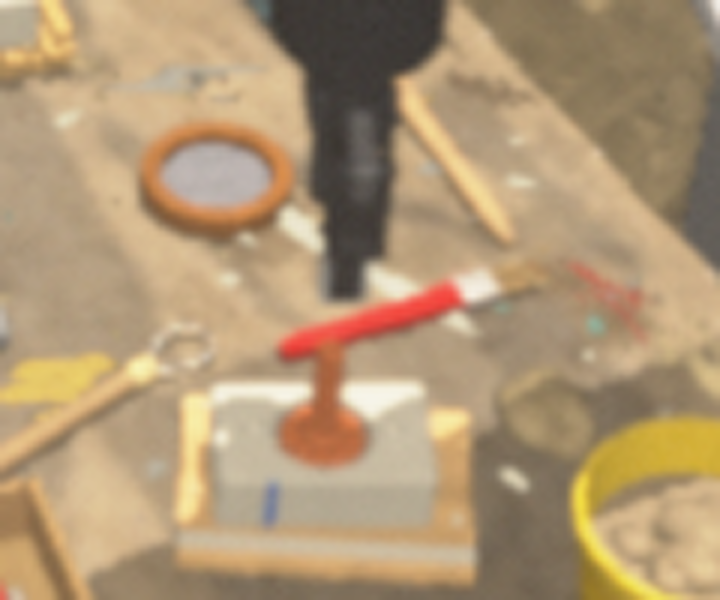

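Call:
servo_tool(increments="0 -0.003 0 0.1 0.15 2 6; 0 -0.003 0 0.1 0.15 5 6; 0 -0.003 0 0.1 0.15 8 6; 0 -0.003 0 0.1 0.15 9.4 6; 0 -0.003 0 0.1 0.15 9.4 6; 0 -0.003 0 0.1 0.15 9.4 6; 0 -0.003 0 0.1 0.15 9.4 6", grip_force=40)

```text
time: 16.77
eef_pos: [0.459, 0.3342, 0.0744]
tcp_rot: [0.051, 0.999, 0.0, 0.002]
contact_force: [-0.0, -0.0, 1.7]
opening: 0.705
```

```bash
python3 mv.py .458 .333 .072 1.47;  python3 - <<'E'
from ov import *
o=look("16")
P=[]
overlay("side",o["side"][0],P,270,220,70,60,10,"s16.png");
overlay("top",o["top"][0],P,110,200,90,90,7,"t16.png");
E
```

```text
t 16.77 pos [0.459  0.3342 0.0744] yawy 1.469 F [-0.  -0.   1.7] op 0.705 q [ 0.45  0.26  1.96 -0.    0.93 -1.02]
INC [ 0.001  0.004 -0.001] [ 0.09 -0.13  0.24] rows>= 0.1
```

View pics/s16.png

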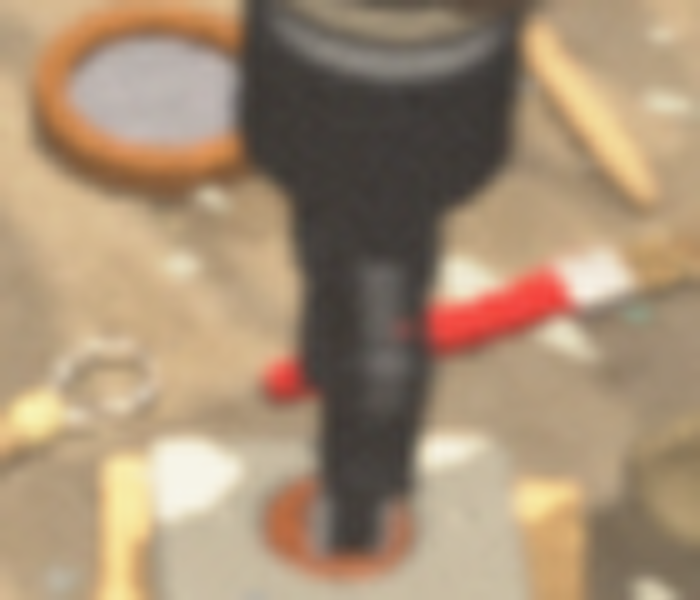

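View pics/t16.png

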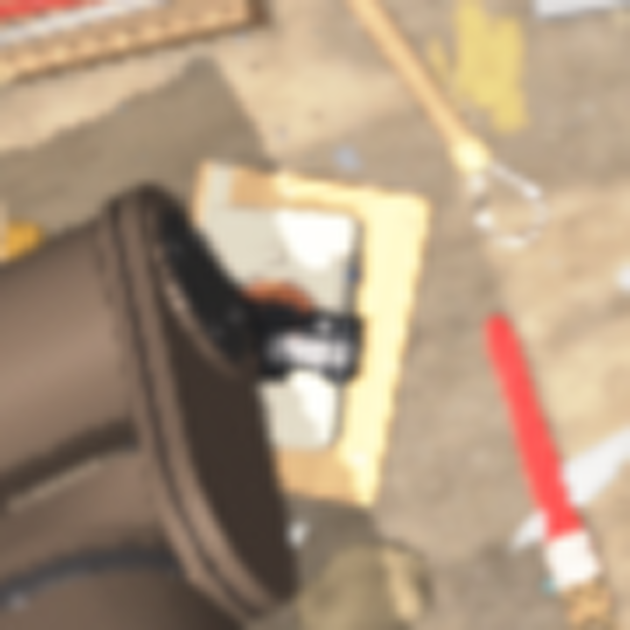

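Call:
servo_tool(increments="0 0.003 0 0.1 -0.1 0.1 4; 0 0.003 0 0.1 -0.1 0.1 2; 0 0.003 0 0.1 -0.1 0.1 1; 0 0.003 0 0.1 -0.1 0.1 0.6; 0 0.003 0 0.1 -0.1 0.1 0.6; 0 0.003 0 0.1 -0.1 0.1 0.6; 0 0.003 0 0.1 -0.1 0.1 0.6; 0 0.003 0 0.1 -0.1 0.1 0.6; 0 0.003 0 0.1 -0.1 0.1 0.6; 0 0.003 0 0.1 -0.1 0.1 0.6")

```text
time: 17.7
eef_pos: [0.4567, 0.3333, 0.072]
tcp_rot: [0.05, 0.999, -0.0, -0.001]
contact_force: [-1.0, 1.5, 2.9]
opening: 0.147
```

```bash
python3 mv.py .474 .109 .16 1.47
```

```text
t 17.7 pos [0.4567 0.3333 0.072 ] yawy 1.47 F [-1.   1.5  2.9] op 0.147 q [ 0.45  0.26  1.96  0.    0.93 -1.02]
INC [-0.    -0.002 -0.   ] [ -3.96 -22.14  -8.81] rows>= 5.8
```

Stub gripped (opening about 12.5 mm, near its 14 mm). Lift.

Call:
servo_tool(increments="0 0 0 0 0 -0.5 0.6; 0 0 0 0 0 -1.5 0.6; 0 0 0 0 0 -3 0.6; 0 0 0 0 0 -5 0.6; 0 0 0 0 0 -7 0.6; 0 0 0 0 0 -9 0.6; 0 0 0 0 0 -9 0.6; 0 0 0 0 0 -9 0.6")

```text
time: 18.37
eef_pos: [0.4573, 0.3333, 0.1628]
tcp_rot: [0.05, 0.999, 0.0, 0.0]
contact_force: [0.1, -0.1, -0.9]
opening: 0.145
```

Call:
servo_tool(increments="0 0 0 -0.3 -1.5 0 0.6; 0 0 0 -0.8 -4.5 0 0.6; 0 0 0 -1.5 -8 0 0.6; 0 0 0 -2.2 -11.5 0 0.6; 0 0 0 -2.8 -15 0 0.6; 0 0 0 -3.4 -18.5 0 0.6; 0 0 0 -3.9 -21 0 0.6; 0 0 0 -4 -22.2 1 0.6; 0 0 0 -4 -22.2 2 0.6; 0 0 0 -4 -22.2 2 0.6")

```text
time: 19.2
eef_pos: [0.4714, 0.1077, 0.1377]
tcp_rot: [0.051, 0.999, -0.0, -0.005]
contact_force: [-0.9, 0.9, -1.5]
opening: 0.148
```

```bash
python3 mv.py .474 .109 .0505 1.47;  python3 - <<'E'
from ov import *
o=look("17");p=ctrl.get_state()["eef_pos"]
P=[(circ(.474,.109,.042,.014),(0,0,255)),(circ(p[0],p[1],.021,p[2]-.044),(255,0,255)),(circ(p[0],p[1],.021,p[2]-.03),(255,0,255))]
overlay("side",o["side"][0],P,250,160,100,90,7,"s17.png");
overlay("top",o["top"][0],P,180,190,90,90,7,"t17.png");
E
```

```text
t 19.2 pos [0.4714 0.1077 0.1377] yawy 1.468 F [-0.9  0.9 -1.5] op 0.148 q [ 0.01 -0.01  2.12 -0.    1.04 -1.45]
INC [-0.001 -0.01  -0.002] [-0.33  0.17  8.72] rows>= 2.1
```

View pics/s17.png

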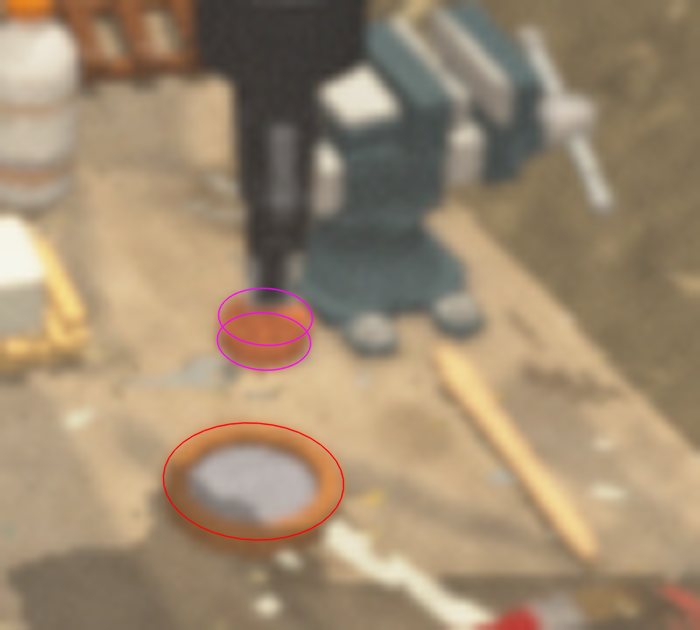

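View pics/t17.png

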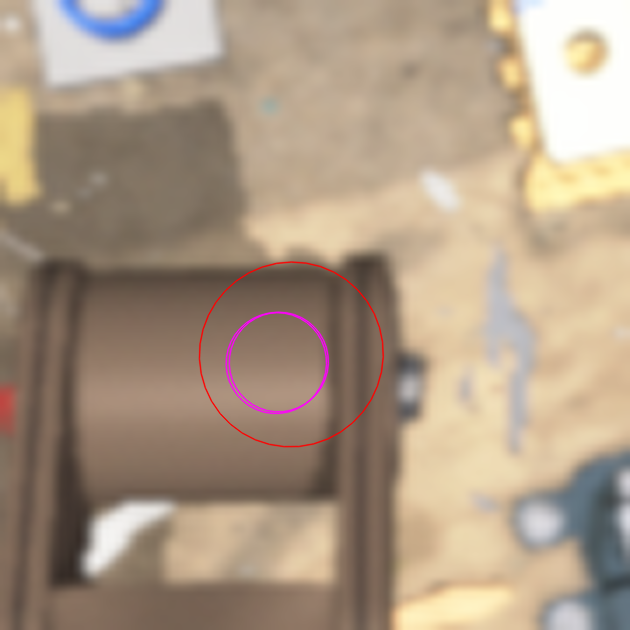

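Call:
servo_tool(increments="0 -0.008 0 -0.3 0.2 2 0.6; 0 -0.008 0 -0.3 0.2 4 0.6; 0 -0.008 0 -0.3 0.2 6 0.6; 0 -0.008 0 -0.3 0.2 6.5 0.6; 0 -0.008 0 -0.3 0.2 6.5 0.6; 0 -0.008 0 -0.3 0.2 6.5 0.6; 0 -0.008 0 -0.3 0.2 6.5 0.6")

```text
time: 19.88
eef_pos: [0.4782, 0.1103, 0.078]
tcp_rot: [0.05, 0.999, -0.0, 0.004]
contact_force: [0.4, -0.2, -0.2]
opening: 0.144
```

```bash
python3 mv.py .474 .11 .0505 1.47;  python3 - <<'E'
from ov import *
o=look("18");p=ctrl.get_state()["eef_pos"]
P=[(circ(p[0],p[1],.021,p[2]-.044),(255,0,255))]
overlay("side",o["side"][0],P,250,160,100,90,7,"s18.png");
E
```

```text
t 19.88 pos [0.4782 0.1103 0.078 ] yawy 1.471 F [ 0.4 -0.2 -0.2] op 0.144 q [ 0.02  0.09  2.14 -0.    0.9  -1.45]
INC [-0.001  0.008  0.001] [ 0.44 -0.07  2.75] rows>= 0.7
```

View pics/s18.png

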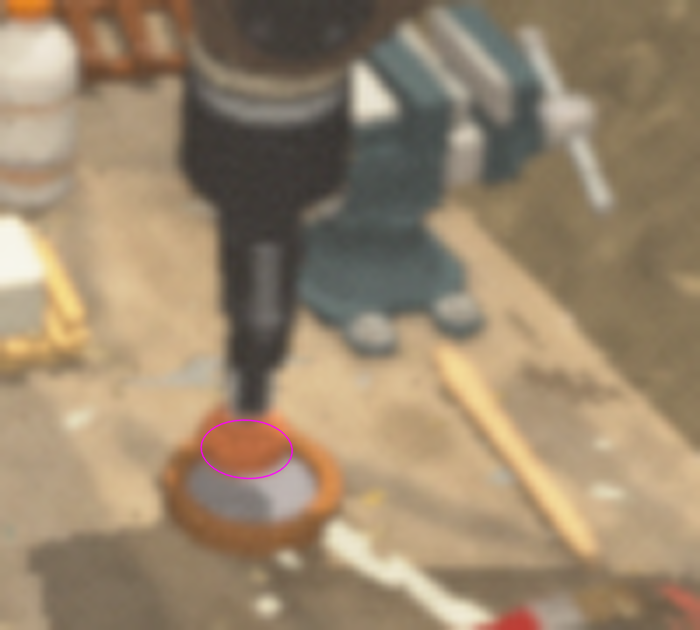

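Call:
servo_tool(increments="0 0.004 0 0.3 0 0.6 0.6; 0 0.004 0 0.3 0 1.2 0.6; 0 0.004 0 0.3 0 1.7 0.6; 0 0.004 0 0.3 0 2.1 0.6; 0 0.004 0 0.3 0 2.3 0.6; 0 0.004 0 0.3 0 2.4 0.6; 0 0.004 0 0.3 0 2.4 0.6; 0 0.004 0 0.3 0 2.4 0.6")

```text
time: 20.65
eef_pos: [0.4744, 0.11, 0.0526]
tcp_rot: [0.05, 0.999, -0.0, 0.001]
contact_force: [-0.7, 0.1, 0.7]
opening: 0.144
```

```bash
python3 mv.py .474 .11 .0505 1.47;  python3 - <<'E'
from ov import *
o=look("19");p=ctrl.get_state()["eef_pos"]
P=[(circ(p[0],p[1],.021,p[2]-.044),(255,0,255))]
overlay("side",o["side"][0],P,250,160,100,90,7,"s19.png");
E
```

```text
t 20.65 pos [0.4744 0.11   0.0526] yawy 1.47 F [-0.7  0.1  0.7] op 0.144 q [ 0.02  0.13  2.16 -0.    0.85 -1.45]
INC [-0.001  0.002 -0.   ] [ 0.04 -0.01  0.21] rows>= 0.1
```

View pics/s19.png

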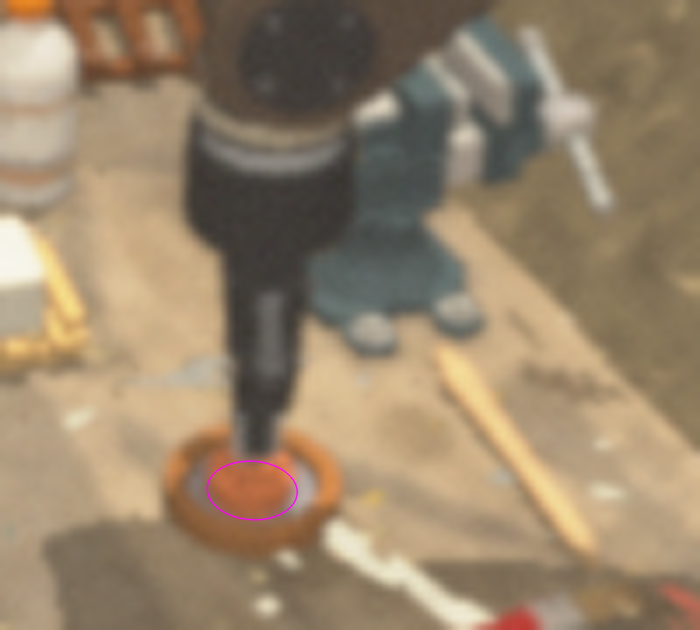

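Well centred in the recess. The last 2 mm now, slowly.

Call:
servo_tool(increments="0 0 0 0 0 0.1 0.6; 0 0 0 0 0 0.15 0.6; 0 0 0 0 0 0.2 0.6; 0 0 0 0 0 0.25 0.6; 0 0 0 0 0 0.25 0.6; 0 0 0 0 0 0.25 0.6")

```text
time: 21.25
eef_pos: [0.4742, 0.1101, 0.0501]
tcp_rot: [0.05, 0.999, -0.0, 0.001]
contact_force: [-0.4, 0.4, -0.6]
opening: 0.145
```

Call:
servo_tool(increments="0 0 0 0 0 0.05 0.6; 0 0 0 0 0 0.1 0.6; 0 0 0 0 0 0.1 0.6; 0 0 0 0 0 0.1 0.6")

```text
time: 21.58
eef_pos: [0.4745, 0.1101, 0.0499]
tcp_rot: [0.05, 0.999, -0.0, 0.001]
contact_force: [-1.9, 0.2, 5.8]
opening: 0.145
```

Contact (5.8 N). Release and lift.

Call:
servo_tool(increments="0 0 0 0 0 0 1; 0 0 0 0 0 0 1.5; 0 0 0 0 0 0 2.5; 0 0 0 0 0 0 5; 0 0 0 0 0 0 8.5; 0 0 0 0 0 0 8.5; 0 0 0 0 0 0 8.5; 0 0 0 0 0 0 8.5; 0 0 0 0 0 0 8.5")

```text
time: 22.33
eef_pos: [0.4743, 0.1101, 0.0491]
tcp_rot: [0.05, 0.999, -0.0, 0.001]
contact_force: [0.3, -1.2, -0.0]
opening: 0.994
```

Call:
servo_tool(increments="0 0 0 0 0 -1 8.5; 0 0 0 0 0 -4 8.5; 0 0 0 0 0 -8 8.5; 0 0 0 0 0 -12 8.5; 0 0 0 0 0 -12 8.5; 0 0 0 0 0 -12 8.5; 0 0 0 0 0 -12 8.5")

```text
time: 22.92
eef_pos: [0.4738, 0.1102, 0.1694]
tcp_rot: [0.05, 0.999, -0.0, 0.001]
contact_force: [0.1, -0.4, -0.4]
opening: 0.996
```

```bash
python3 mv.py .4575 .333 .17 1.47;  python3 - <<'E'
from ov import *
o=look("20")
P=[(circ(.474,.109,.021,.020),(255,0,255))]
overlay("side",o["side"][0],P,250,160,100,90,7,"s20.png");
overlay("side",o["side"][0],[],250,200,120,100,6,"s20b.png");
P=[]
for b in boxpts(.457,.333,-.10,.104,.064,.010,.044): P.append((b,(0,0,255)))
overlay("top",o["top"][0],P,110,200,90,90,7,"t20.png");
E
```

```text
t 22.92 pos [0.4738 0.1102 0.1694] yawy 1.47 F [ 0.1 -0.4 -0.4] op 0.996 q [ 0.02 -0.06  2.1  -0.    1.1  -1.45]
INC [-0.001  0.002  0.   ] [ 3.87 22.   -0.09] rows>= 5.4
```

View pics/s20.png

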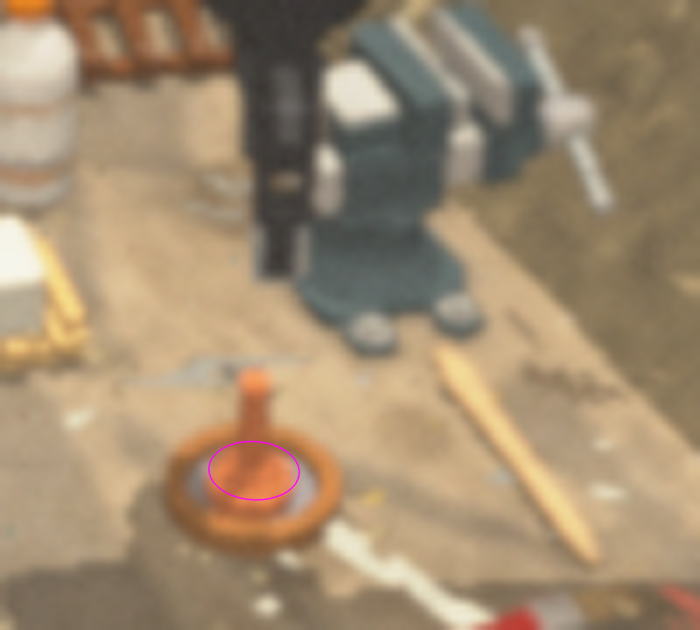

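View pics/t20.png

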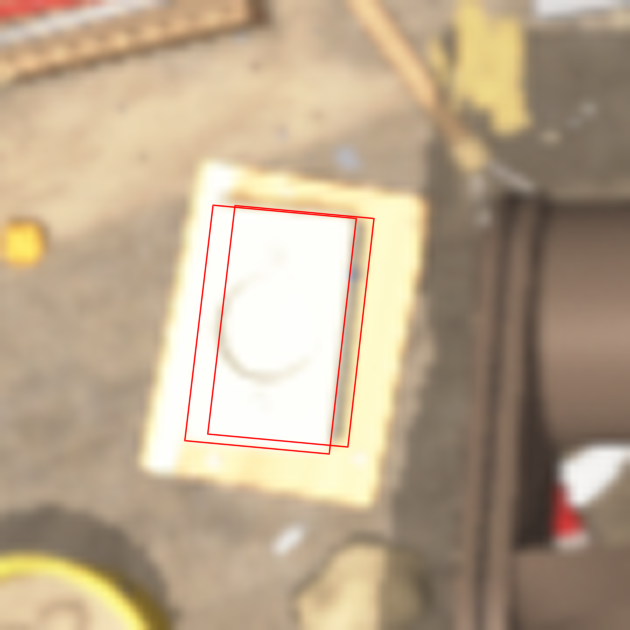

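View pics/s20b.png

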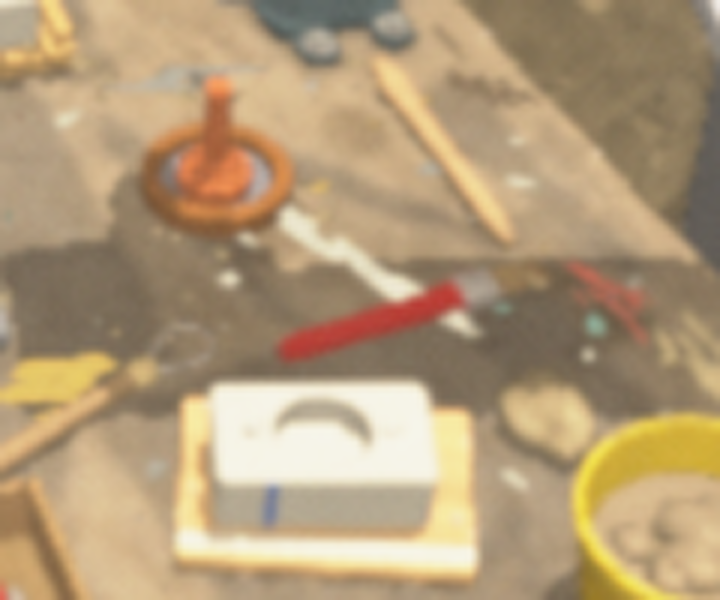

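Run:
```python
from h import *
for name,p,half,v in(("open85",(.4581,.3339,.0673),.0425,277.8),("ring48",(.6446,.1889,.0374),.024,251.7),("mould52",(.4594,.3338,.1993),.026,240.5)):
  for b in (0,.007,.014):
    for dz in(-.02,-.014,-.008,-.001,.005):
        q=w2p("side",[(p[0],p[1]+half+b,p[2]+dz)])[0]; print(name,b,dz,q.round(1),"obs v",v)
```

```text
open85 0 -0.02 [306.1 281. ] obs v 277.8
open85 0 -0.014 [306.2 279.5] obs v 277.8
open85 0 -0.008 [306.4 278. ] obs v 277.8
open85 0 -0.001 [306.6 276.3] obs v 277.8
open85 0 0.005 [306.7 274.7] obs v 277.8
open85 0.007 -0.02 [306.5 282.9] obs v 277.8
open85 0.007 -0.014 [306.7 281.4] obs v 277.8
open85 0.007 -0.008 [306.8 279.9] obs v 277.8
open85 0.007 -0.001 [307.  278.1] obs v 277.8
open85 0.007 0.005 [307.2 276.6] obs v 277.8
open85 0.014 -0.02 [307.  284.8] obs v 277.8
open85 0.014 -0.014 [307.1 283.3] obs v 277.8
open85 0.014 -0.008 [307.3 281.8] obs v 277.8
open85 0.014 -0.001 [307.5 280. ] obs v 277.8
open85 0.014 0.005 [307.7 278.5] obs v 277.8
ring48 0 -0.02 [235.3 252.5] obs v 251.7
ring48 0 -0.014 [235.3 251. ] obs v 251.7
ring48 0 -0.008 [235.2 249.6] obs v 251.7
ring48 0 -0.001 [235.2 247.9] obs v 251.7
ring48 0 0.005 [235.1 246.4] obs v 251.7
ring48 0.007 -0.02 [235.5 254.1] obs v 251.7
ring48 0.007 -0.014 [235.4 252.6] obs v 251.7
ring48 0.007 -0.008 [235.4 251.2] obs v 251.7
ring48 0.007 -0.001 [235.3 249.5] obs v 251.7
ring48 0.007 0.005 [235.3 248. ] obs v 251.7

[... 204 characters left out ...]
35.4 249.6] obs v 251.7
mould52 0 -0.02 [308.1 241.6] obs v 240.5
mould52 0 -0.014 [308.3 239.9] obs v 240.5
mould52 0 -0.008 [308.4 238.2] obs v 240.5
mould52 0 -0.001 [308.7 236.1] obs v 240.5
mould52 0 0.005 [308.8 234.4] obs v 240.5
mould52 0.007 -0.02 [308.6 243.4] obs v 240.5
mould52 0.007 -0.014 [308.8 241.7] obs v 240.5
mould52 0.007 -0.008 [309. 240.] obs v 240.5
mould52 0.007 -0.001 [309.2 237.9] obs v 240.5
mould52 0.007 0.005 [309.3 236.2] obs v 240.5
mould52 0.014 -0.02 [309.1 245.2] obs v 240.5
mould52 0.014 -0.014 [309.3 243.5] obs v 240.5
mould52 0.014 -0.008 [309.5 241.8] obs v 240.5
mould52 0.014 -0.001 [309.7 239.8] obs v 240.5
mould52 0.014 0.005 [309.8 238. ] obs v 240.5
```

Run:
```python
from fit import *
q=T1([(213,483),(437,480),(430,383),(213,388)],6,250,200)
a=p2w("side",q,.044);print(a.round(4),a.mean(0))
```

```text
[[0.5149 0.364  0.044 ]
 [0.411  0.3721 0.044 ]
 [0.4011 0.3091 0.044 ]
 [0.5059 0.3026 0.044 ]] [0.45824204 0.33694317 0.044     ]
```

Call:
servo_tool(increments="0 0 0 0.3 1.5 0 8.5; 0 0 0 0.8 4.5 0 8.5; 0 0 0 1.5 8 0 8.5; 0 0 0 2.2 11.5 0 8.5; 0 0 0 2.8 15 0 8.5; 0 0 -0.015 3.4 18.5 0 8.5; 0 0 -0.015 3.85 21 0 8.5; 0 0 -0.015 3.85 22.15 1 8.5; 0 0 -0.015 3.85 22.15 3 8.5; 0 0 -0.015 3.85 22.15 4 8.5")

```text
time: 23.85
eef_pos: [0.456, 0.3344, 0.1249]
tcp_rot: [0.042, 0.999, -0.002, -0.002]
contact_force: [-0.6, -0.6, -0.7]
opening: 0.994
```

Call:
servo_tool(increments="0 0 0 0 0 1 8.5; 0 0 0 0 0 3 8.5; 0 0 0 0 0 5 8.5; 0 0 0 0 0 6 8.5; 0 0 0 0 0 6 8.5; 0 0 0 0 0 6 8.5; 0 0 0 0 0 6 8.5")

```text
time: 24.43
eef_pos: [0.459, 0.3344, 0.0698]
tcp_rot: [0.043, 0.999, -0.0, 0.002]
contact_force: [1.1, 0.8, -0.0]
opening: 0.996
```

```bash
python3 mv.py .4575 .334 .021 1.485;  python3 - <<'E'
from ov import *
o=look("21")
overlay("side",o["side"][0],[],270,200,80,90,8,"s21.png");
overlay("top",o["top"][0],[],120,210,70,70,8,"t21.png");
E
```

```text
t 24.43 pos [0.459  0.3344 0.0698] yawy 1.485 F [ 1.1  0.8 -0. ] op 0.996 q [ 0.45  0.26  1.96 -0.    0.92 -1.03]
INC [-0.     0.003 -0.   ] [ 0.16 -0.05  4.88] rows>= 1.2
```

View pics/s21.png

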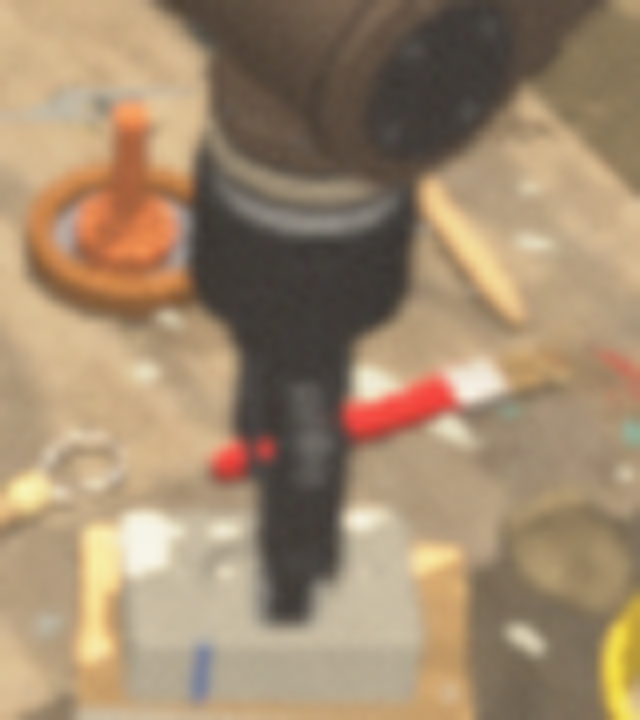

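View pics/t21.png

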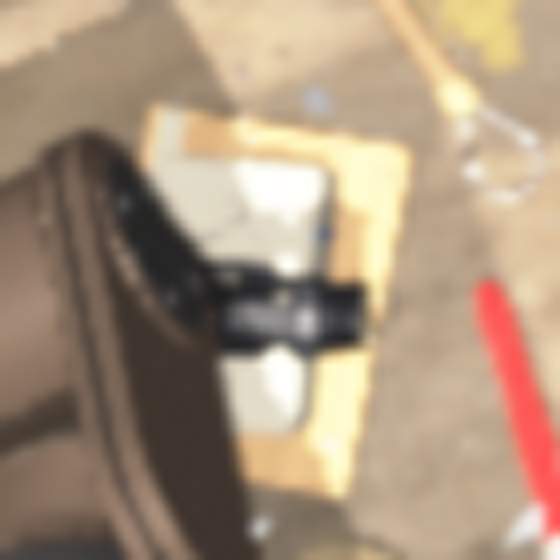

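Call:
servo_tool(increments="0 0.002 0 0.15 -0.03 1 8.5; 0 0.002 0 0.15 -0.03 2 8.5; 0 0.002 0 0.15 -0.03 2.7 8.5; 0 0.002 0 0.15 -0.03 3.2 8.5; 0 0.002 0 0.15 -0.03 3.4 8.5; 0 0.002 0 0.15 -0.03 3.4 8.5")

```text
time: 25.03
eef_pos: [0.4561, 0.3338, 0.0337]
tcp_rot: [0.043, 0.999, -0.001, -0.001]
contact_force: [0.5, -0.2, -0.1]
opening: 0.994
```

```bash
python3 mv.py .4575 .334 .021 1.485;  python3 - <<'E'
from ov import *
o=look("22")
overlay("side",o["side"][0],[],270,200,80,90,8,"s22.png");
overlay("top",o["top"][0],[],120,210,70,70,8,"t22.png");
E
```

```text
t 25.03 pos [0.4561 0.3338 0.0337] yawy 1.485 F [ 0.5 -0.2 -0.1] op 0.994 q [ 0.45  0.32  1.97 -0.    0.86 -1.03]
INC [-0.002 -0.002 -0.   ] [-0.14  0.03  1.27] rows>= 0.3
```

View pics/s22.png

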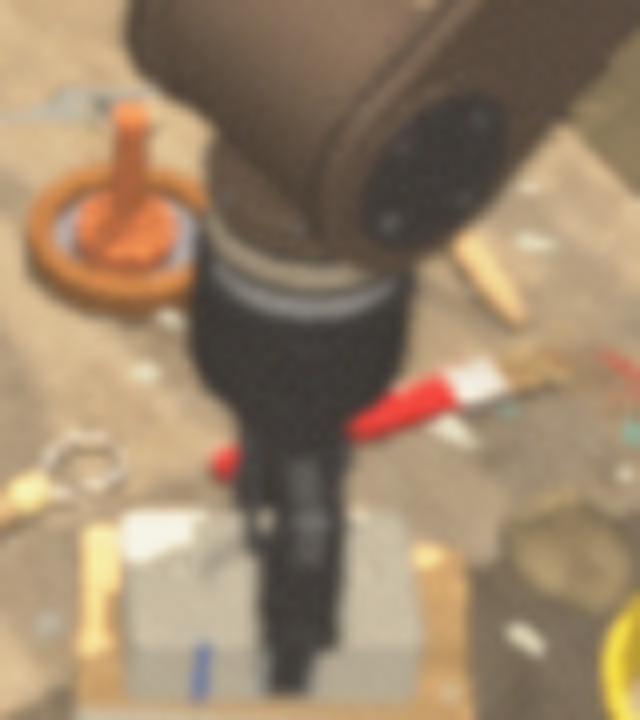

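View pics/t22.png

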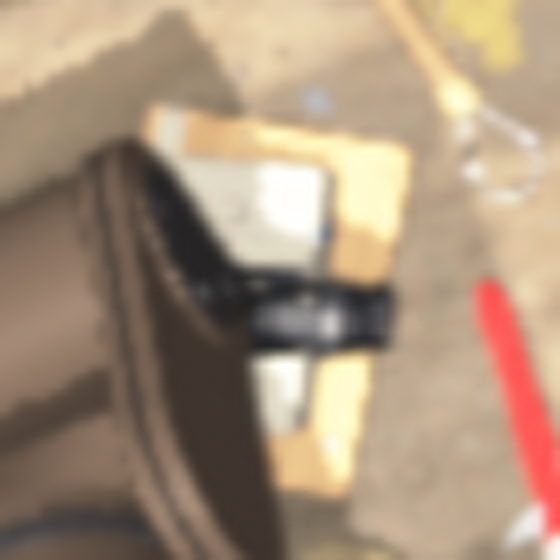

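Call:
servo_tool(increments="0 0 0 -0.1 0 0.5 8.5; 0 0 0 -0.1 0 1 8.5; 0 0 0 -0.1 0 1.1 8.5; 0 0 0 -0.1 0 1.1 8.5; 0 0 0 -0.1 0 1.1 8.5", grip_force=80)

```text
time: 25.55
eef_pos: [0.4576, 0.334, 0.0237]
tcp_rot: [0.043, 0.999, -0.001, -0.0]
contact_force: [-0.6, 0.1, -0.4]
opening: 0.994
```

Call:
servo_tool(increments="0 0 0 0 0 0 7.5; 0 0 0 0 0 0 6.8; 0 0 0 0 0 0 6; 0 0 0 0 0 0 5.6; 0 0 0 0 0 0 5.6; 0 0 0 0 0 0 5.6; 0 0 0 0 0 0 5.6; 0 0 0 0 0 0 5.6", grip_force=80)

```text
time: 26.22
eef_pos: [0.4583, 0.3343, 0.0245]
tcp_rot: [0.043, 0.999, -0.0, 0.0]
contact_force: [0.5, -0.0, 5.4]
opening: 0.738
```

```bash
python3 mv.py .4575 .334 .021 1.485
```

```text
t 26.22 pos [0.4583 0.3343 0.0245] yawy 1.485 F [ 0.5 -0.   5.4] op 0.738 q [ 0.45  0.34  1.97 -0.    0.84 -1.03]
INC [-0.     0.001 -0.   ] [ 0.08 -0.04  0.35] rows>= 0.1
```

Call:
servo_tool(increments="0 0 0 0 0 -0.5 5.6; 0 0 0 0 0 -1 5.6; 0 0 0 0 0 -2 5.6; 0 0 0 0 0 -3.5 5.6; 0 0 0 0 0 -5.5 5.6; 0 0 0 0 0 -8 5.6; 0 0 0 0 0 -11 5.6; 0 0 0 0 0 -14 5.6; 0 0 0 0 0 -17 5.6; 0 0 0 0 0 -19 5.6")

```text
time: 27.05
eef_pos: [0.4581, 0.3344, 0.2173]
tcp_rot: [0.043, 0.999, 0.0, 0.001]
contact_force: [0.9, 0.9, -2.8]
opening: 0.74
```

```bash
python3 mv.py .482 -.29 .23 1.638;python3 - <<'E'
from ov import *
o=look("23")
overlay("side",o["side"][0],[],250,150,120,100,6,"s23.png");
E
```

```text
t 27.05 pos [0.4581 0.3344 0.2173] yawy 1.485 F [ 0.9  0.9 -2.8] op 0.74 q [ 0.45  0.07  1.87 -0.    1.19 -1.03]
INC [ 0.001  0.003 -0.153] [ -7.73 -62.01  -1.3 ] rows>= 15.0
```

View pics/s23.png

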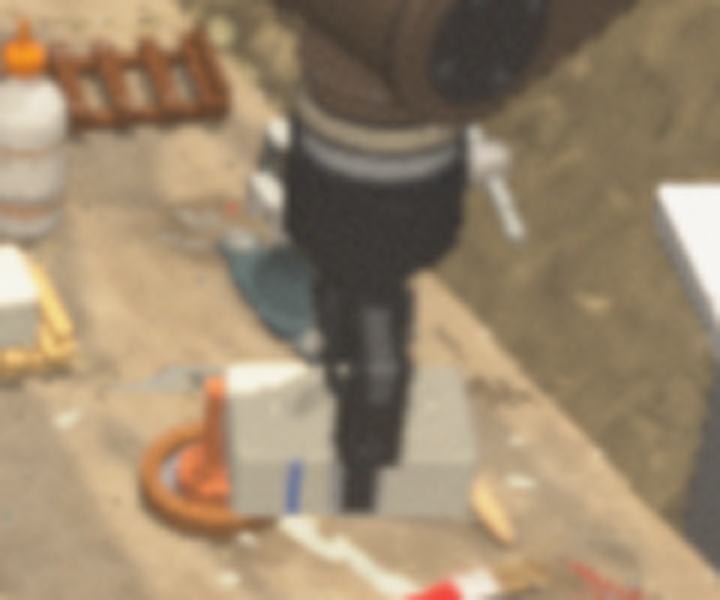

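Run:
```python
from h import *
c=cloud("top",np.load("top0d.npy"))[245:300,255:305];print(np.percentile(c[...,2],[50,90,99,100]))
c=cloud("side",np.load("side0d.npy"))[155:200,295:330];m=c[...,1]>-.3;print(np.percentile(c[...,2][m],[50,90,99,100]))
```

```text
[0.00476406 0.1294676  0.13320656 1.15789819]
[0.08985347 0.12850959 0.13236939 0.98194496]
```

Call:
servo_tool(increments="0 0 0 -0.2 -1.5 -0.5 5.6; 0 0 0 -0.5 -4.5 -1 5.6; 0 0 0 -1 -8 -1.3 5.6; 0 0 0 -1.4 -11.5 -1.3 5.6; 0 0 0 -1.9 -15 -1.3 5.6; 0 0 0 -2.3 -18.5 -1.3 5.6; 0 0 0 -2.7 -22 -1.3 5.6; 0 0 0 -3.2 -25.5 -1.3 5.6; 0 0 0 -3.6 -29 -1.3 5.6; 0 0 0 -4 -32 -1.3 5.6")

```text
time: 27.98
eef_pos: [0.4685, 0.0102, 0.2246]
tcp_rot: [0.043, 0.999, -0.0, -0.002]
contact_force: [0.5, 0.4, -3.7]
opening: 0.731
```

```bash
python3 mv.py .482 -.29 .22 1.638
```

```text
t 27.98 pos [0.4685 0.0102 0.2246] yawy 1.484 F [ 0.5  0.4 -3.7] op 0.731 q [-0.19 -0.16  2.09 -0.    1.22 -1.68]
INC [-0.001 -0.004 -0.154] [ -3.94 -29.79   0.47] rows>= 7.2
```

Call:
servo_tool(increments="0 0 -0.02 -0.5 -3.5 0 5.6; 0 0 -0.04 -1 -7 0 5.6; 0 0 -0.06 -1.5 -10.5 0 5.6; 0 0 -0.08 -2 -14 0 5.6; 0 0 -0.1 -2.5 -17.5 0 5.6; 0 0 -0.13 -3 -21 0 5.6; 0 0 -0.154 -3.4 -24.5 0 5.6; 0 0 -0.154 -3.8 -27.5 0 5.6; 0 0 -0.154 -3.9 -29.4 0 5.6; 0 0 -0.154 -3.9 -29.8 0 5.6")

```text
time: 28.82
eef_pos: [0.4821, -0.2908, 0.2246]
tcp_rot: [-0.032, 0.999, 0.0, -0.002]
contact_force: [-0.2, 1.0, -3.3]
opening: 0.735
```

```bash
python3 mv.py .482 -.29 .1 1.638;python3 - <<'E'
from ov import *
o=look("24")
P=[(boxpts(.482,-.29,.067,.14,.092,0,.026)[1],(0,0,255))]
overlay("side",o["side"][0],P,220,90,100,100,7,"s24.png");
overlay("top",o["top"][0],P,290,180,100,100,7,"t24.png");
E
```

```text
t 28.82 pos [ 0.4821 -0.2908  0.2246] yawy 1.636 F [-0.2  1.  -3.3] op 0.735 q [-0.72  0.06  1.87 -0.    1.21 -2.36]
INC [ 0.001 -0.003 -0.002] [-0.03  0.07 12.46] rows>= 3.0
```

View pics/s24.png

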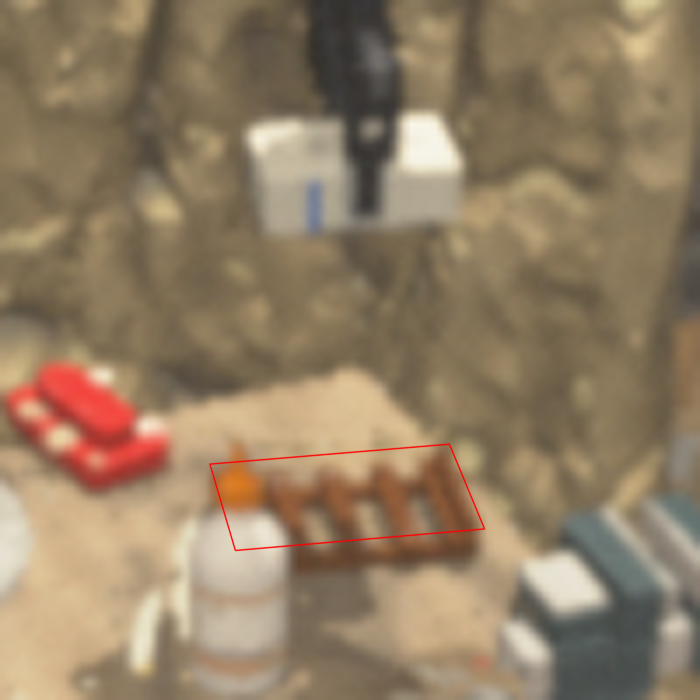

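View pics/t24.png

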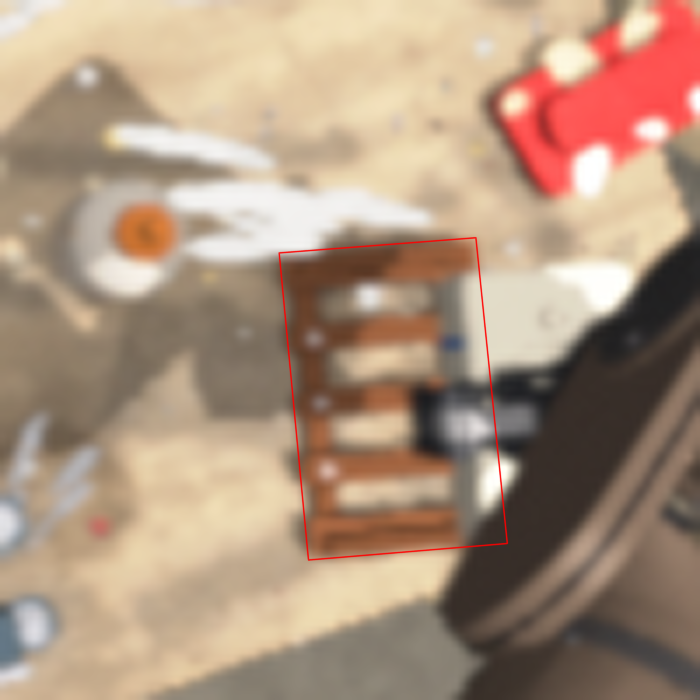

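Run:
```python
from ov import *
s=cv2.imread("pics/side24.png")[:,:,::-1];t=cv2.imread("pics/top24.png")[:,:,::-1]
P=[(b,(255,0,255)) for b in boxpts(.4821,-.2908,.067,.104,.064,.2246-.0145,.2246+.0195)]
for dy,col in((0,(0,0,255)),(.005,(0,255,0))):
    P+=[(boxpts(.482+.002*(dy>0),-.29+dy,.067,.14,.092,0,.026)[1],col)]
    P+=[(boxpts(.482+.002*(dy>0),-.29+dy,.067,.14,.092,0,.018)[1],col)]
overlay("side",s,P,235,95,70,85,8,"o24s.png");overlay("top",t,P,320,205,60,60,10,"o24t.png")
c=cloud("side",np.load("side24d.npy"));m=(c[...,0]>.40)&(c[...,0]<.56)&(c[...,1]>-.36)&(c[...,1]<-.22)&(c[...,2]>.012)&(c[...,2]<.04)
q=c[m];print(len(q),np.percentile(q,[1,5,50,95,99],axis=0).round(3))
c=cloud("top",np.load("top0d.npy"));m=(c[...,0]>.38)&(c[...,0]<.58)&(c[...,1]>-.38)&(c[...,1]<-.2)&(c[...,2]>.012)&(c[...,2]<.04)
q=c[m];print(len(q),np.percentile(q,[1,5,50,95,99],axis=0).round(3))
```

```text
243 [[ 0.411 -0.338  0.012]
 [ 0.414 -0.332  0.013]
 [ 0.456 -0.288  0.018]
 [ 0.518 -0.248  0.026]
 [ 0.553 -0.243  0.028]]
763 [[ 0.413 -0.351  0.012]
 [ 0.416 -0.333  0.014]
 [ 0.482 -0.292  0.02 ]
 [ 0.548 -0.249  0.028]
 [ 0.562 -0.244  0.03 ]]
```

View pics/o24s.png

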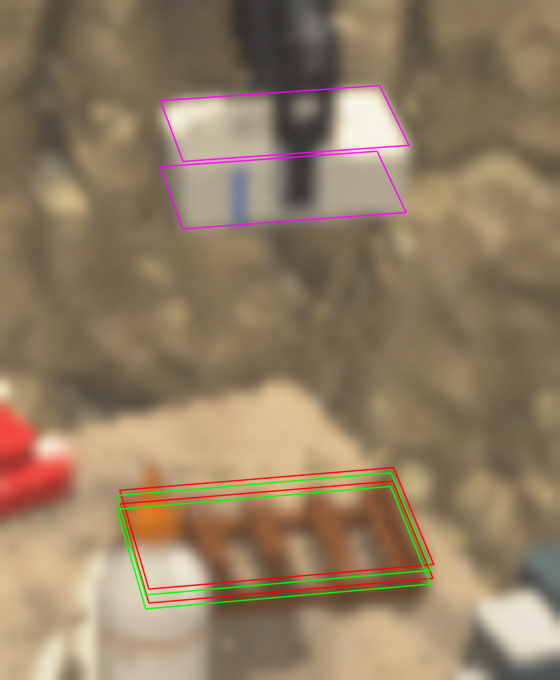

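View pics/o24t.png

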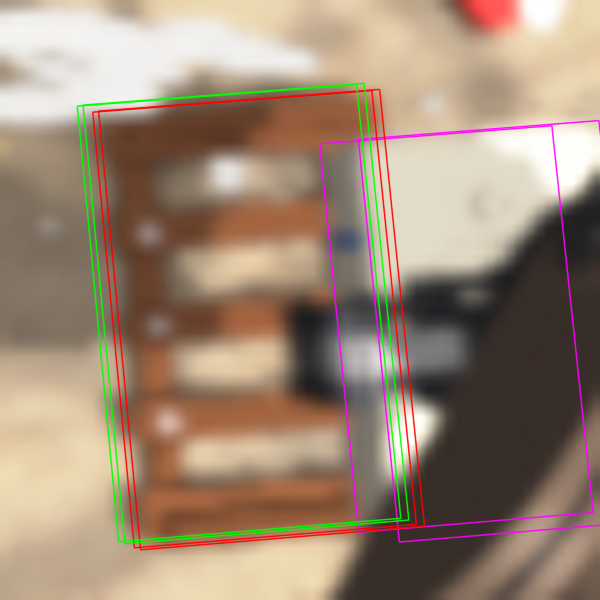

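Call:
servo_tool(increments="0 -0.002 0 0 0.05 2 5.6; 0 -0.002 0 0 0.05 5 5.6; 0 -0.002 0 0 0.05 8 5.6; 0 -0.002 0 0 0.05 11 5.6; 0 -0.002 0 0 0.05 13 5.6; 0 -0.002 0 0 0.05 14 5.6; 0 -0.002 0 0 0.05 14 5.6; 0 -0.002 0 0 0.05 14 5.6; 0 -0.002 0 0 0.05 14 5.6")

```text
time: 29.67
eef_pos: [0.4846, -0.2883, 0.0892]
tcp_rot: [-0.034, 0.999, -0.001, 0.002]
contact_force: [0.7, -0.2, -3.0]
opening: 0.737
```

```bash
python3 mv.py .482 -.29 .0335 1.638;python3 - <<'E'
from ov import *
o=look("25");p=ctrl.get_state()["eef_pos"]
P=[(boxpts(.482,-.29,.067,.14,.092,0,.026)[1],(0,0,255))]
P+=[(b,(255,0,255)) for b in boxpts(p[0],p[1],.067,.104,.064,p[2]-.0145,p[2]+.0195)]
overlay("side",o["side"][0],P,220,120,80,75,9,"s25.png");
overlay("top",o["top"][0],P,290,190,90,80,8,"t25.png");
E
```

```text
t 29.67 pos [ 0.4846 -0.2883  0.0892] yawy 1.64 F [ 0.7 -0.2 -3. ] op 0.737 q [-0.72  0.22  1.96  0.    0.95 -2.36]
INC [-0.003  0.004  0.002] [ 0.29 -0.14  5.57] rows>= 1.3
```

View pics/s25.png

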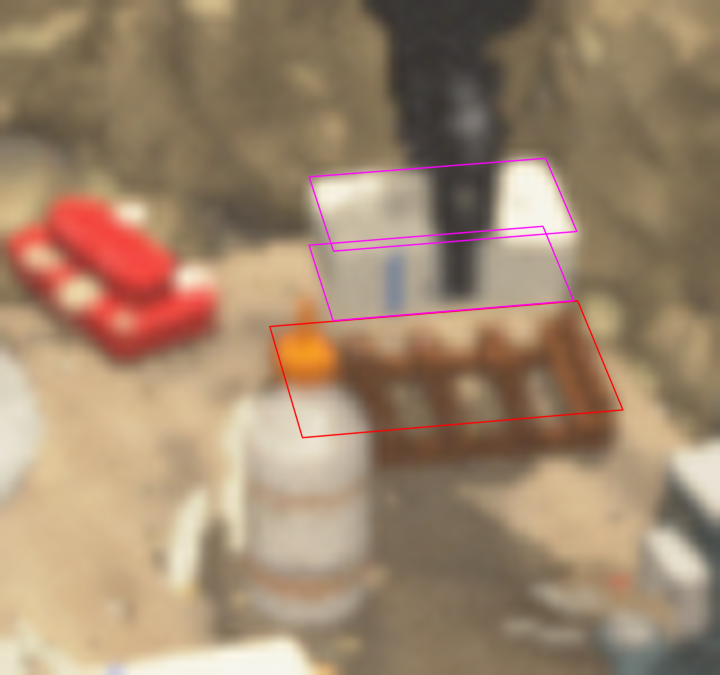

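View pics/t25.png

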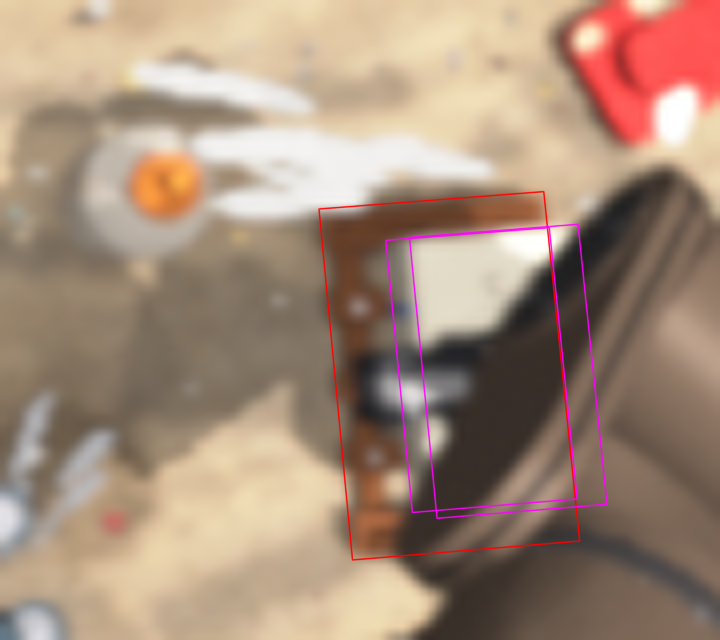

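Call:
servo_tool(increments="0 0.003 0 0.15 -0.03 1 5.6; 0 0.003 0 0.15 -0.03 2 5.6; 0 0.003 0 0.15 -0.03 3 5.6; 0 0.003 0 0.15 -0.03 4 5.6; 0 0.003 0 0.15 -0.03 4.6 5.6; 0 0.003 0 0.15 -0.03 5 5.6; 0 0.003 0 0.15 -0.03 5 5.6; 0 0.003 0 0.15 -0.03 5 5.6; 0 0.003 0 0.15 -0.03 5 5.6")

```text
time: 30.52
eef_pos: [0.4824, -0.2887, 0.0378]
tcp_rot: [-0.034, 0.999, -0.001, -0.0]
contact_force: [-0.1, 0.4, -3.0]
opening: 0.734
```

```bash
python3 mv.py .483 -.2885 .0325 1.638;python3 - <<'E'
from ov import *
o=look("26");p=ctrl.get_state()["eef_pos"]
P=[]
overlay("side",o["side"][0],P,220,120,80,75,9,"s26.png");
overlay("top",o["top"][0],P,290,190,90,80,8,"t26.png");
E
```

```text
t 30.52 pos [ 0.4824 -0.2887  0.0378] yawy 1.639 F [-0.1  0.4 -3. ] op 0.734 q [-0.72  0.31  1.98 -0.    0.86 -2.36]
INC [-0.001 -0.001  0.001] [-0.06  0.01  0.53] rows>= 0.1
```

View pics/s26.png

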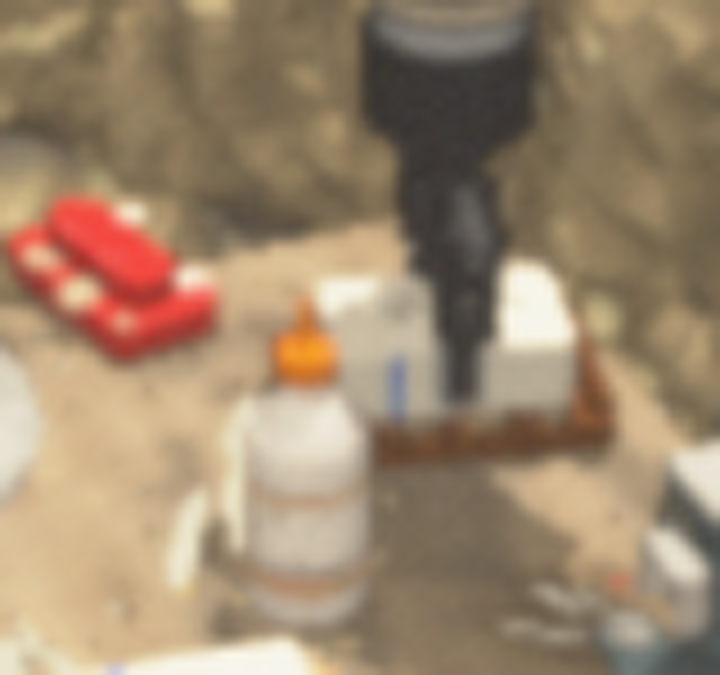

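View pics/t26.png

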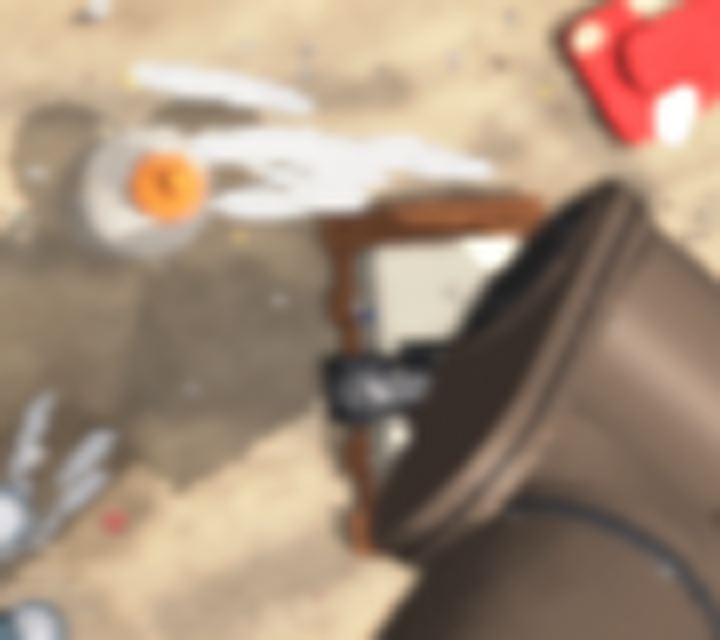

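Between the cleats, with clearance to both. Lower the last 5 mm.

Call:
servo_tool(increments="0 0 0 0 0 0.1 5.6; 0 0 0 0 0 0.2 5.6; 0 0 0 0 0 0.3 5.6; 0 0 0 0 0 0.4 5.6; 0 0 0 0 0 0.5 5.6; 0 0 0 0 0 0.5 5.6; 0 0 0 0 0 0.5 5.6")

```text
time: 31.2
eef_pos: [0.4821, -0.2884, 0.0326]
tcp_rot: [-0.034, 0.999, -0.0, -0.001]
contact_force: [-0.3, 0.2, -1.2]
opening: 0.737
```

Call:
servo_tool(increments="0 0 0 0 0 0.05 5.6; 0 0 0 0 0 0.1 5.6; 0 0 0 0 0 0.1 5.6; 0 0 0 0 0 0.1 5.6")

```text
time: 31.53
eef_pos: [0.4822, -0.2884, 0.0325]
tcp_rot: [-0.034, 0.999, -0.0, -0.001]
contact_force: [-3.4, 2.0, 5.1]
opening: 0.736
```

Seated (force reversed at the expected height). Release.

Call:
servo_tool(increments="0 0 0 0 0 0 6.3; 0 0 0 0 0 0 6.8; 0 0 0 0 0 0 7.5; 0 0 0 0 0 0 8.5; 0 0 0 0 0 0 8.5; 0 0 0 0 0 0 8.5; 0 0 0 0 0 0 8.5")

```text
time: 32.12
eef_pos: [0.4821, -0.2884, 0.0313]
tcp_rot: [-0.034, 0.999, -0.0, -0.001]
contact_force: [-0.2, 0.5, 0.2]
opening: 0.992
```

Call:
servo_tool(increments="0 0 0 0 0 -1 8.5; 0 0 0 0 0 -3 8.5; 0 0 0 0 0 -6 8.5; 0 0 0 0 0 -10 8.5; 0 0 0 0 0 -14 8.5; 0 0 0 0 0 -18 8.5; 0 0 0 0 0 -18 8.5")

```text
time: 32.7
eef_pos: [0.4862, -0.2914, 0.2229]
tcp_rot: [-0.034, 0.999, -0.007, 0.006]
contact_force: [0.9, -0.1, 1.0]
opening: 0.996
```

```bash
python3 mv.py .46 -.1 .25 1.638
```

```text
t 32.7 pos [ 0.4862 -0.2914  0.2229] yawy 1.639 F [ 0.9 -0.1  1. ] op 0.996 q [-0.72  0.06  1.88 -0.    1.19 -2.36]
INC [-0.014  0.012  0.001] [ 1.27 19.23 -3.  ] rows>= 4.7
```

Call:
servo_tool(increments="0 0 0 0.5 3 -1 8.5; 0 0 0 1 7 -2 8.5; 0 0 0 1.5 11 -3 8.5; 0 0 0 2 15 -3 8.5; 0 0 0 2 19 -3 8.5; 0 0 0 2 19 -3 8.5; 0 0 0 2 19 -3 8.5")

```text
time: 33.28
eef_pos: [0.4493, -0.0983, 0.2419]
tcp_rot: [-0.036, 0.999, -0.001, 0.0]
contact_force: [-0.2, -0.3, 0.2]
opening: 0.997
```

```bash
python3 mv.py .46 -.1 .25 1.638;python3 - <<'E'
from ov import *
o=look("27")
M=(255,0,255);G=(0,200,0);R_=(0,0,255)
P=[(b,M) for b in boxpts(.482,-.2885,.067,.104,.064,.018,.052)]+[(b,M) for b in boxpts(.6072,-.0264,.197,.092,.052,.018,.052)]
overlay("side",o["side"][0],P,210,130,110,100,7,"s27.png");
overlay("top",o["top"][0],P,235,150,140,120,5,"t27.png");
crop("side",o["side"][0],190,190,130,100,6,"s27b.png")
crop("top",o["top"][0],130,130,130,130,5,"t27b.png")
E
```

```text
t 33.28 pos [ 0.4493 -0.0983  0.2419] yawy 1.643 F [-0.2 -0.3  0.2] op 0.997 q [-0.44 -0.2   2.09 -0.    1.25 -2.08]
INC [-0.002  0.     0.005] [-1.06 -0.25 -0.81] rows>= 0.3
```

View pics/s27.png

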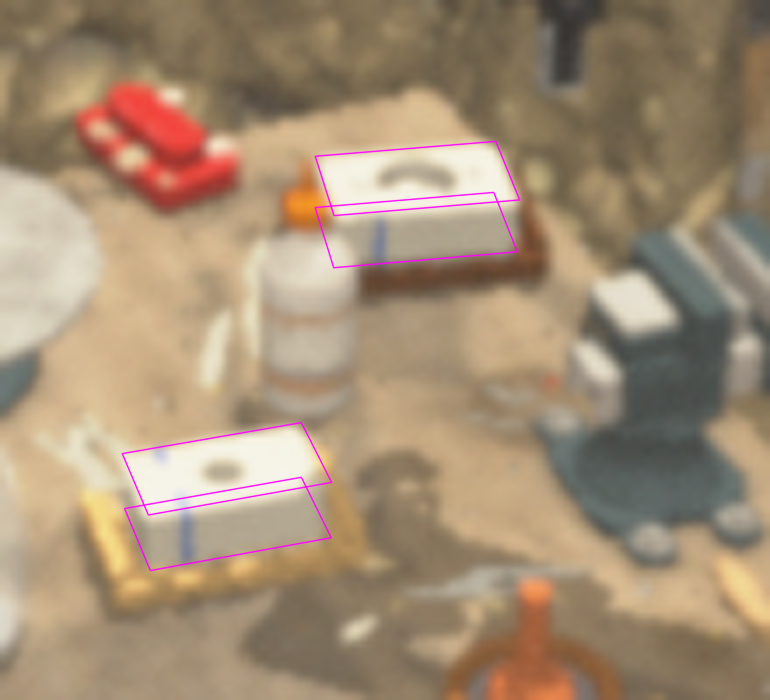

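View pics/t27.png

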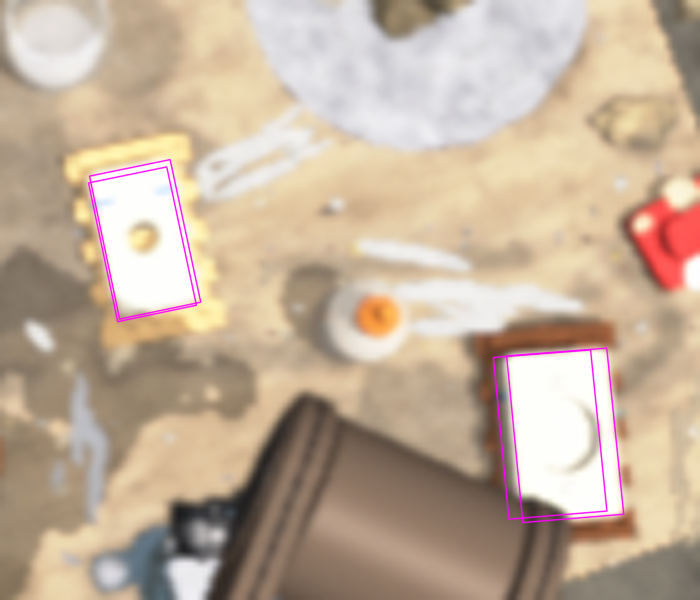

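View pics/s27b.png

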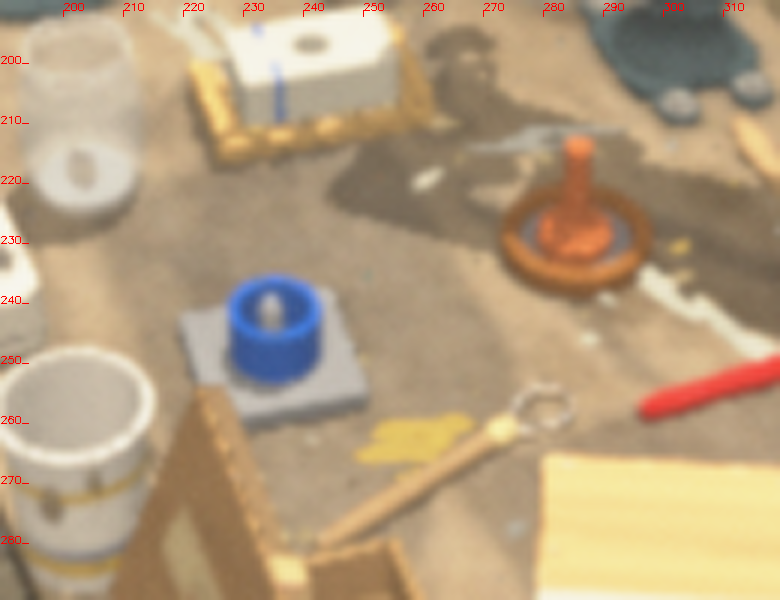

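View pics/t27b.png

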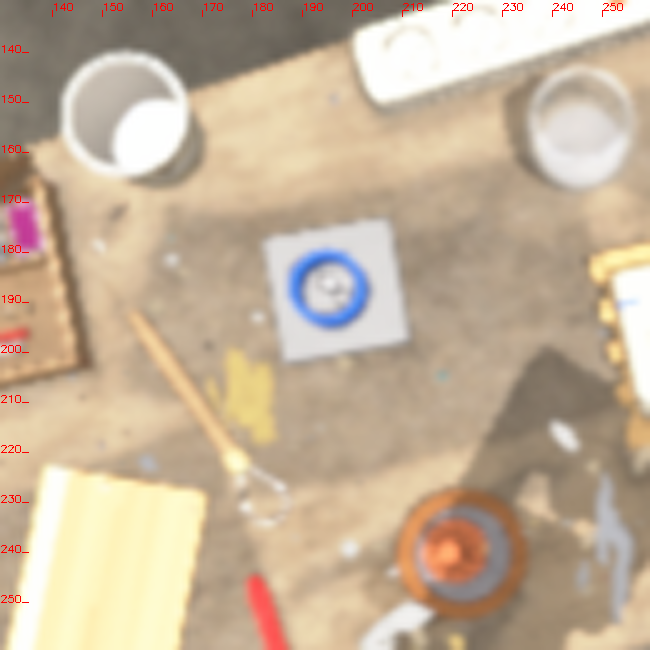

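Run:
```python
from h import *
a={}
for n in("top","side"):
    A=cv2.imread(f"pics/{n}0.png").astype(int);B=cv2.imread(f"pics/{n}27.png").astype(int)
    for nm,(u,v,w,h) in {"jar":((230,140,32,30) if n=="top" else (188,190,26,38)),"bottle":((296,200,24,26) if n=="top" else (240,150,26,42))}.items():
        print(n,nm,cv2.phaseCorrelate(A[v:v+h,u:u+w].mean(2).astype(np.float64),B[v:v+h,u:u+w].mean(2).astype(np.float64)))
print(ctrl.get_state()["contact_force"])
print(ctrl.sign_off())
```

```text
top jar ((-0.07516934726157132, 0.01734082373760515), 0.9954886840798527)
top bottle ((0.018267167388364314, 0.5088496990301863), 0.9955272604737175)
side jar ((0.529557525476795, -0.04559164168756524), 1.0132932786224735)
side bottle ((0.5825114106283156, 0.6722397200766181), 0.8334026317070697)
[-0.3647236   0.16855531 -0.78786931]
the job is handed in; nothing more can be done
None
```

I opened the mould, put all four parts in their places and handed the job in at about 33 s of the 131 s allowed; sign-off gives no verdict.

**Last checks:**
- **Ring:** it stands over the post on the drain block.
- **Mould halves:** both lie flat and right way up between the cleats of their own racks. Contact came within about 1 mm of the expected height.
- **Rosette:** it is upright on the nest floor, roughly 3–5 mm off centre toward +y in the top picture (12 mm allowed).
- **Jar and bottle:** both are standing. Comparing first and last pictures showed shifts under 0.7 pixel, about 2–3 mm. The bottle's far side was partly hidden, so that figure is less certain.
- **Arm:** it was clear of everything, at about 0.24 m height, with less than 1 N on the wrist.

**Disagreement:** the two cameras differed by about 2–5 mm in y for most objects. I averaged them, or leaned on whichever matched the held part better; every grasp and placing worked first time.

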